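Stand the pink stirring rod in the beaker's spout

TASK

Take the cover off the blue beaker and set it down, knob up, in the middle of the cork mat. Then take the pink stirring rod from the rack and lower it, without dropping it, to the bottom of the beaker so that it is left leaning in the yellow pouring spout. Leave the beaker standing where it is, and do not disturb the other two rods, the bottle or the stacked dishes, or knock against the microscope.

Things in the scene. Friction and masses are not known exactly. Their poses are not given: they have to be found in the camera images.
- beaker: Loose blue porcelain beaker, 0.4 kg, on the left or the right: outer diameter 76, inner 68, height 115, floor 6 thick. Origin: centre of the underside; z up; +x points to its yellow spout, which may face any way.
- beaker_spout (a point): Sill of the yellow pouring spout: inner edge of the wall, 34 from the beaker's axis and 95 above the bench. The spout is a notch in the rim, 20 deep, 28 wide at the wall, narrowing outwards to a closed tip 60 from the axis; a leaning rod rests on the sill, between its cheeks.
- cover_knob (a point): Half-way up the knob of the loose cover (0.07 kg) lying on the beaker: orange disc 80 diameter, 5 thick, a black upright knob 18 diameter, 34 high on top, and beneath it a boss 60 diameter, 8 deep, that sits loosely in the mouth. This point is 17 above the disc's top, 30 above the underside of the boss. z up.
- mat: Square cork mat fixed on the bench in front of the robot, 120 x 120, 4 thick. Origin: centre of its underside.
- rack: White rod rack fixed on the bench, 50 x 140 x 62 high, with a row of three upright holes along its y axis, 45 apart (the middle one at its centre), 12 diameter, 50 deep (floors 12 above the bench). Origin: centre of the underside. It stands on the side where the beaker is not.
- pink_rod_mid (a point): Centre of the pink stirring rod to be moved (loose, 0.035 kg): a stiff straight rod, 10 diameter, 210 long, both ends alike. z lies along the rod, up; the centre is 105 from either end. It starts upright in any one of the rack's holes, its foot 12 above the bench, its top 222 above.
- pink_rod_foot (a point): Centre of the lower end of the pink rod.
- green_rod_mid (a point): Centre of the green rod, the same size, in another hole of the rack: leave it.
- yellow_rod_mid (a point): Centre of the yellow rod, the same size, in another hole of the rack: leave it.
- microscope: White microscope fixed on the bench beyond the mat, 220 (x) x 160 (y), about 390 high; its eyepieces point to the robot and overhang to 120 before its origin. Origin: centre of the underside of its blue base.
- bottle: Loose amber bottle, 64 diameter, 140 high, standing 15 to 45 from the beaker on the side away from the spout: leave it. Origin: centre of its underside.
- dishes: Loose stack of dishes, 92 diameter, 44 high, just behind the rack: leave it. Origin: centre of its underside.
There are look-alikes about, which are no part of the job. Several things look just like the beaker: the one meant starts farthest from the robot's base.

How it is judged:
By the outcome, as a careful person would: the job done as asked, in the order asked, and still so for the second after the job is handed in, with the robot touching nothing.
It also fails if it takes over 58 s, if anything falls off the work surface, if the arm or the gripper's body presses on something with over 40 N, if the wrist force passes 120 N, or if a joint passes its speed limit or range.

ROBOT

A 7-joint arm with a two-finger parallel gripper is mounted at the origin on the work surface. World frame = base frame: x ahead of the robot, y to its left, z up, the work surface at z = 0. Lengths are in m, angles in degrees, forces in N, time in s.
With the tool pointing down it reaches from about 0.425 to 0.875 m from the base axis. Payload 4.7 kg.
Tool frame: the origin (TCP) lies on the centre line of the jaws, within the pads' length; the fingertips stand 8 mm ahead of it and the grasp point (between the pads) lies 11 mm behind it; z points along the fingers, y is the direction in which the jaws open and shut (so a half turn about z gives the same grasp; the last joint's range is limited). The gripper opens to 87 mm and grips with 3 to 60 N. Pads are 19 mm wide; open, the fingers measure 117 mm over their backs; the gripper's body (75 mm by 190 mm) begins 51 mm behind the grasp point.
Start: joints at [77.069, 18.392, -4.016, 83.108, 1.295, 78.541, -3.26], TCP at [0.154, -0.631, 0.204] pointing down, gripper open.
Joint ranges: [-163.93, 163.93], [-17.29, 119.83], [-79.2, 71.16], [3.27, 140.29], [-89.18, 269.18], [5.43, 117.66], [-154.24, 154.24]. Speed limits (degrees/s): [147.25, 147.25, 180, 180, 180, 180, 180].

INTERFACE

Orientations are given as [roll, pitch, yaw] about the fixed x, y, z axes, in that order (R = Rz(yaw) Ry(pitch) Rx(roll)).
In Python, from cell import status, vision, workorder gives the robot as it stands.
- The arm moves only by the tool step_arm, never from a script. Its argument "series" is a list of rows, each an object of numbers: "ax", "ay", "az": the turn, a rotation vector about the world's x, y, z in degrees; "x", "y", "z": the shift along the world's x, y, z in m; "claw": the opening in per cent of the stroke, from 0 (shut) to 100 (fully open). In form: [{"ax": .., "ay": .., "az": .., "x": .., "y": .., "z": .., "claw": ..}, ...]. A call has 1 to 12 rows; each row is the pose to reach, as a shift and turn from the pose commanded when the call began; what a row does not reach only later rows make up. A row lasts 1/10 s, in which the tool goes at most 50 mm and 8.59 degrees, less where a joint would pass 70% of its speed; a pose out of reach is approached as far as the arm can. A call with a gripper value outside its range is refused whole. The fingers move at their own pace and stop on an object; "squeeze" is the grip in N (left out, the last holds). Time passes only in rows, so rows that repeat a pose let the fingers close. It gives the time, the measured TCP pose, the force and the opening at its end, in the units of the state.
- status.get_obs(): the state, without advancing time (a new reading comes with each control period).
- vision.read_camera(name): name is "scene" or "side" or "wrist"; returns the picture (384x512x3 uint8, red, green, blue); there is no depth.
- vision.camera_params(name): a dict with "fovy" (degrees; the focal length in pixels is half the picture's height over the tangent of half this angle, whatever the lens; pixels are square), "cx", "cy" (the principal point, pixels), "eye" and "orientation" of the camera in the world; the wrist camera has in their place "tool_from_camera" (4x4, takes a point from camera to tool coordinates, whose origin is the TCP and whose axes are the flange's). Camera axes: x right, y down, z forward; pixel columns grow to the right and rows downward; lengths in m; the calibration is good to about 2 mm. A picture is of the moment at which its call begins: read the wrist's pose just before it. camera_params takes no time and is no camera call.
- workorder.sign_off(): hands the job in, once; it reports no verdict.
The state is a dict: "time_s": time; "qpos": joint angles; "joint_velocities": joint speeds; "effort": joint torques, N m; "tool_pos": TCP position; "tool_rot": TCP orientation; "force": force on the tool from outside, world axes, zero at the start; "wrist_torque": the same for the moment, N m; "grip_width": finger opening in m.
Only numpy, scipy, OpenCV 4.12 (cv2) and the standard library are available. Lean on these libraries where they do the work, as an engineer would, in place of code of your own. Each camera call takes 0.05 s, during which the arm holds its last target.

## Working session

There is one attempt and no reset: what is moved stays moved. The work goes in short steps, Python scripts to look and compute and a tool call to move; the robot and the scene stay as the last step left them, time stands still between calls to the robot, and variables do not carry over. Pictures are saved under pics/ and viewed, and the job is handed in when it is done.

Besides the shell and the picture viewer there is one more tool, called as name(argument=value, ...), one argument or row to a line, values as JSON. step_arm: Moves the arm, as the interface text tells. Its arguments: {"type":"object","properties":{"series":{"type":"array"},"squeeze":{"type":"number"}},"required":["series"]}

```bash
mkdir -p pics; ls; python3 - <<'E'
from cell import status, vision
import cv2
o=status.get_obs()
for k,v in o.items(): print(k,v)
for n in ["scene","side","wrist"]:
    print(n,vision.camera_params(n))
    cv2.imwrite(f"pics/{n}0.png",cv2.resize(vision.read_camera(n)[:,:,::-1],(800,600),interpolation=cv2.INTER_CUBIC))
    cv2.imwrite(f"pics/{n}0_raw.png",vision.read_camera(n)[:,:,::-1]) if 0 else None
E
```

```text
pics
time_s 0.0
qpos [77.06870636 18.43927545 -4.01400276 83.1765429   1.29521009 78.53870309
 -3.25900642]
joint_velocities [-0.09407944 -0.10375433  0.08832928 -0.05356713 -0.12803118 -0.05117537
  0.00514779]
effort [-3.70197777e-04 -4.91286314e+01 -4.03940734e-01 -3.12528026e+01
 -6.39710063e-02  4.37123794e-02  1.90477235e-04]
tool_pos [ 0.15416778 -0.63084635  0.2033445 ]
tool_rot [-1.79890726e+02  6.41466668e-03  1.37406706e+01]
force [1.47349923 0.3273908  0.57964183]
wrist_torque [ 0.0036748  -0.00981002  0.04041864]
grip_width 0.08698294546494653
scene {'fovy': 47.39102968628457, 'cx': 253.90954185064504, 'cy': 188.02792404953883, 'eye': array([ 1.4424851 , -0.39743732,  0.94678881]), 'orientation': array([-128.3134985 ,    1.04816738,   67.17809709])}
side {'fovy': 52.4826682422083, 'cx': 253.06594288265887, 'cy': 190.6838025365828, 'eye': array([0.18980082, 0.79508493, 0.92267335]), 'orientation': array([-1.32630094e+02, -1.30345985e-01, -1.59638885e+02])}
wrist {'fovy': 67.3441787373425, 'cx': 251.57886889278421, 'cy': 192.411746287372, 'tool_from_camera': array([[ 1.54560865e-04, -9.52442307e-01, -3.04718931e-01,
         8.40227936e-02],
       [ 9.99999759e-01,  3.53335062e-04, -5.97174693e-04,
         1.49089274e-03],
       [ 6.76442325e-04, -3.04718766e-01,  9.52442133e-01,
        -1.79729762e-01],
       [ 0.00000000e+00,  0.00000000e+00,  0.00000000e+00,
         1.00000000e+00]])}
```

View pics/scene0.png

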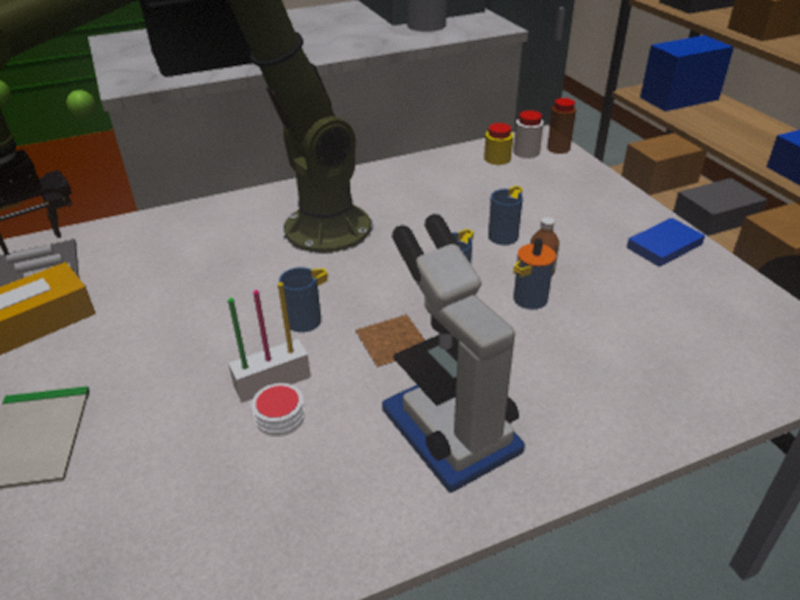

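View pics/side0.png

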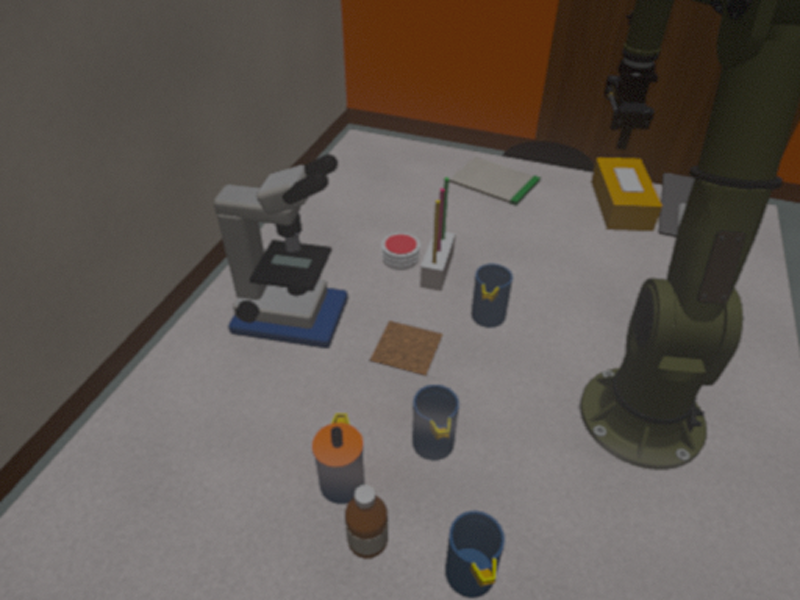

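View pics/wrist0.png

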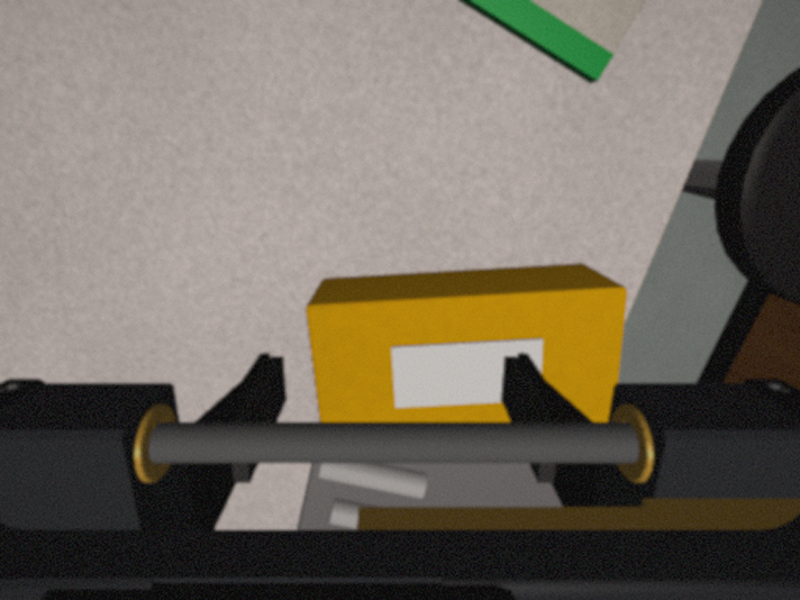

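The scene view shows the rods (green/pink/yellow, pink in the middle hole) in the rack at about (265,330), the mat at (395,340), and the covered beaker at (533,270). The side view shows the covered beaker at (340,455), with the bottle at (367,520). Now I'll enlarge crops to measure from.

```bash
cat > h.py <<'E'
import numpy as np, cv2
from scipy.spatial.transform import Rotation as R
from scipy.optimize import least_squares
from cell import status, vision
def rot(rpy): return R.from_euler('xyz',rpy,degrees=True).as_matrix()
def cam(n,obs=None):
    p=vision.camera_params(n); f=192/np.tan(np.radians(p['fovy']/2))
    if n=='wrist':
        o=obs or status.get_obs(); T=np.eye(4);T[:3,:3]=rot(o['tool_rot']);T[:3,3]=o['tool_pos']
        T=T@p['tool_from_camera']; return f,p['cx'],p['cy'],T[:3,3],T[:3,:3]
    return f,p['cx'],p['cy'],np.array(p['eye']),rot(p['orientation'])
def proj(c,P):
    f,cx,cy,e,M=c; q=(np.atleast_2d(P)-e)@M
    return np.c_[cx+f*q[:,0]/q[:,2],cy+f*q[:,1]/q[:,2]]
def ray(c,uv):
    f,cx,cy,e,M=c; d=M@np.array([(uv[0]-cx)/f,(uv[1]-cy)/f,1]); return e,d/np.linalg.norm(d)
def onz(c,uv,z):
    e,d=ray(c,uv); return e+d*(z-e[2])/d[2]
def tri(obs):
    A=np.zeros((3,3));b=np.zeros(3)
    rs=[ray(c,uv) for c,uv in obs]
    for e,d in rs:
        Q=np.eye(3)-np.outer(d,d);A+=Q;b+=Q@e
    X=np.linalg.solve(A,b)
    return X,[round(float(np.linalg.norm((np.eye(3)-np.outer(d,d))@(X-e)))*1000,1) for e,d in rs]
def crop(img,x0,y0,x1,y1,s,name):
    """raw pixel crop with ticks"""
    c=cv2.resize(img[y0:y1,x0:x1,::-1],None,fx=s,fy=s,interpolation=cv2.INTER_CUBIC)
    for x in range((x0+9)//10*10,x1,10):
        cv2.line(c,((x-x0)*s+s//2,0),((x-x0)*s+s//2,6 if x%50 else 14),(0,255,255),1)
        if x%20==0: cv2.putText(c,str(x),((x-x0)*s-8,24),0,.35,(0,0,255),1)
    for y in range((y0+9)//10*10,y1,10):
        cv2.line(c,(0,(y-y0)*s+s//2),(6,(y-y0)*s+s//2),(0,255,255),1)
        if y%20==0: cv2.putText(c,str(y),(8,(y-y0)*s+s//2+4),0,.35,(0,0,255),1)
    cv2.imwrite('pics/'+name,c)
E
python3 - <<'E'
from h import *
a=vision.read_camera('scene');np.save('scene.npy',a)
b=vision.read_camera('side');np.save('side.npy',b)
crop(a,130,170,230,290,5,'s1.png')
crop(a,220,120,370,230,5,'s2.png')
crop(b,180,240,330,350,5,'d1.png')
crop(b,220,100,330,240,4,'d2.png')
print(status.get_obs()['time_s'])
E
```

```text
0.25
```

View pics/s1.png

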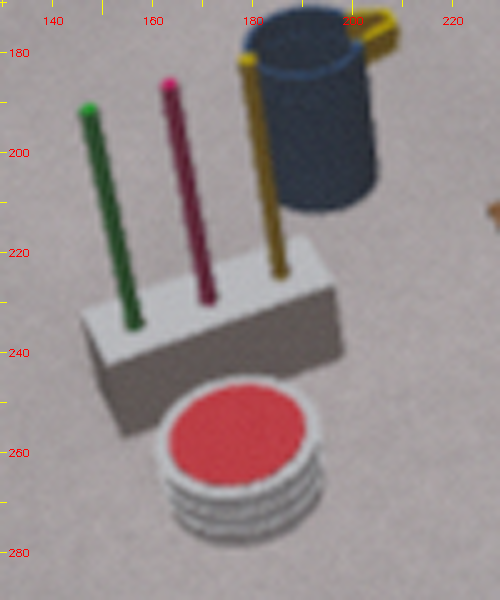

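View pics/s2.png

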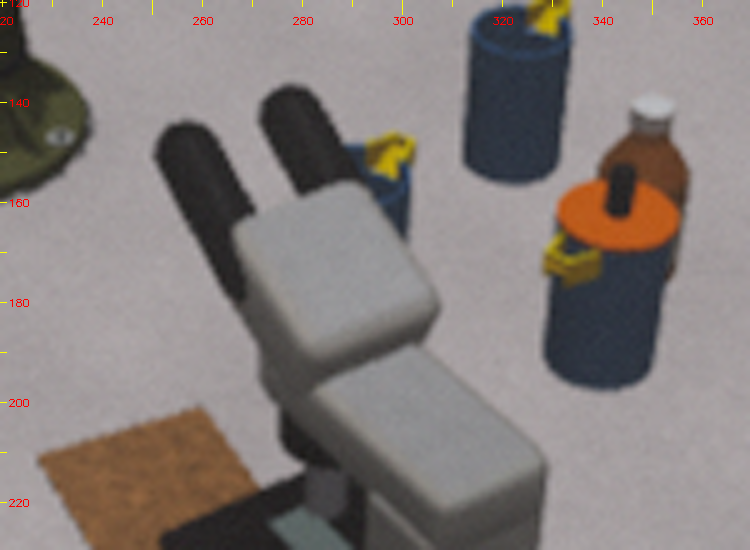

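View pics/d1.png

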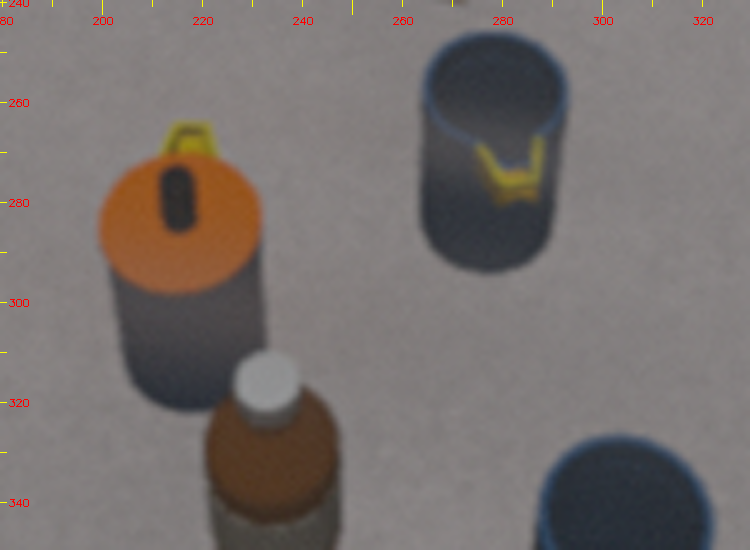

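View pics/d2.png

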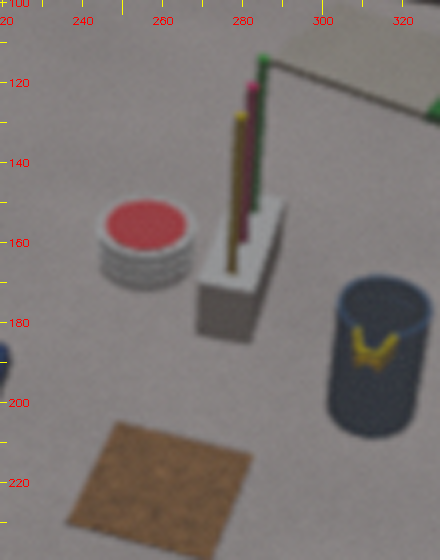

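```bash
cat > m.py <<'E'
from h import *
S=cam('scene');D=cam('side')
a=np.load('scene.npy');b=np.load('side.npy')
# disc
for n,c,im in (('scene',S,a),('side',D,b)):
    hsv=cv2.cvtColor(im,cv2.COLOR_RGB2HSV)
    m=((hsv[...,0]>6)&(hsv[...,0]<16)&(hsv[...,1]>150)&(hsv[...,2]>90)).astype(np.uint8)
    m[:, :190]=0; m[:150 if n=='scene' else 262]=0
    if n=='side': m[300:]=0; m[:,240:]=0
    else: m[:,:325]=0; m[172:]=0
    cs=max(cv2.findContours(m,0,1)[0],key=cv2.contourArea)[:,0].astype(float)
    hull=cv2.convexHull(cs.astype(np.float32))
    e=cv2.fitEllipse(hull); print(n,e, 'centre ray z=.12',onz(c,e[0],.1175))
    th=np.linspace(0,2*np.pi,200)
    def r(p):
        q=proj(c,np.c_[p[0]+.04*np.cos(th),p[1]+.04*np.sin(th),np.full(200,.1195)]); 
        return [np.min(np.linalg.norm(q-u,axis=1)) * (1 if 0 else 1) for u in hull[:,0]]
    p0=onz(c,e[0],.12)[:2]; s=least_squares(r,p0,diff_step=1e-4); print('circle fit',s.x,np.sqrt(np.mean(s.fun**2)))
def T(n,u,v,z=None): 
    X,r=tri([(S,u),(D,v)]); print(n,X.round(4),r,*( [onz(S,u,z).round(4),onz(D,v,z).round(4)] if z else []))
T('pink top',(163.3,186),(283,121),.222)
T('green top',(147.2,191),(286,114.5),.222)
T('yel top',(179,181.5),(280,128.5),.222)
T('pink at rack',(171,230),(280.8,160),.062)
T('yel at rack',(185.5,225.3),(278,168),.062)
T('green at rack',(156.5,235),(283,153),.062)
print('mat', [onz(D,u,.004).round(3) for u in [(249,205),(282.5,213.5),(272.5,239),(236.5,231)]],[onz(S,u,.004).round(3) for u in [(227.5,211),(260,201)]])
T('mat A',(227.5,211),(282.5,213.5)); T('mat B',(260,201),(272.5,239))
print('spout side tip',onz(D,(217.5-9,265),.115),)
T('spout tip left',(328,174),(217.5,265))
E
python3 m.py
```

```text
scene ((343.78399658203125, 162.10475158691406), (16.29486656188965, 24.099456787109375), 86.504150390625) centre ray z=.12 [0.46327783 0.31848213 0.1175    ]
circle fit [0.46462967 0.31650889] 0.9270187832074477
side ((215.695556640625, 283.8130798339844), (25.87617301940918, 31.3166561126709), 81.5534439086914) centre ray z=.12 [0.46131745 0.31839495 0.1175    ]
circle fit [0.4609052  0.31822525] 1.0612729005990096
pink top [ 0.4798 -0.2741  0.22  ] [0.6, 0.6] [ 0.4832 -0.2741  0.222 ] [ 0.4787 -0.2718  0.222 ]
green top [ 0.4825 -0.3185  0.2188] [0.2, 0.2] [ 0.4869 -0.3188  0.222 ] [ 0.4811 -0.3138  0.222 ]
yel top [ 0.4762 -0.2295  0.219 ] [0.7, 0.7] [ 0.4812 -0.2299  0.222 ] [ 0.4747 -0.2261  0.222 ]
pink at rack [ 0.4793 -0.2755  0.0555] [0.7, 0.7] [ 0.4871 -0.2761  0.062 ] [ 0.4768 -0.2684  0.062 ]
yel at rack [ 0.4755 -0.2305  0.054 ] [0.8, 0.8] [ 0.485  -0.2316  0.062 ] [ 0.4725 -0.222   0.062 ]
green at rack [ 0.4838 -0.3191  0.0556] [0.2, 0.2] [ 0.4905 -0.3198  0.062 ] [ 0.4816 -0.3107  0.062 ]
mat [array([ 0.523, -0.07 ,  0.004]), array([ 0.406, -0.072,  0.004]), array([0.403, 0.043, 0.004]), array([0.519, 0.052, 0.004])] [array([ 0.412, -0.076,  0.004]), array([0.409, 0.041, 0.004])]
mat A [ 4.075e-01 -7.490e-02  1.000e-04] [0.3, 0.3]
mat B [0.4043 0.0418 0.001 ] [1.1, 1.1]
spout side tip [0.50239861 0.27225252 0.115     ]
spout tip left [0.4839 0.2523 0.1013] [3.5, 3.5]
```

```bash
cat >> m.py <<'E'
print('----')
T('eye1',(256,148),(208,104)); T('eye1b',(256,148),(204,121));T('eye2',(278,141),(204,121)); T('eye2b',(278,141),(208,104))
print('base scene',[onz(S,(u/1.5625,v/1.5625),z).round(3) for u,v,z in [(384,405,.025),(453,490,.0),(522,450,0)]])
print('base side',[onz(D,(u/1.5625,v/1.5625),z).round(3) for u,v,z in [(328,343,0),(347,293,.02),(232,332,0)]])
print('bottle cap',tri([(S,(350,141)),(D,(233,316))]), 'dishes',onz(S,(177,254),.044),onz(D,(257,155.5),.044))
print('decoy spouts/beakers', onz(D,(279,262),.115), onz(D,(303,343),.115), onz(S,(321,128),.115),onz(D,(315,178),.115))
E
python3 m.py | sed -n '/----/,$p'
python3 - <<'E'
from h import *
b=np.load('side.npy'); crop(b,130,80,240,225,5,'d3.png')
E
```

```text
----
eye1 [ 0.6341 -0.0589  0.3725] [4.8, 4.8]
eye1b [ 0.6216 -0.0367  0.3472] [23.6, 23.6]
eye2 [0.614  0.0092 0.3628] [5.2, 5.2]
eye2b [ 0.6264 -0.0133  0.3871] [12.3, 12.3]
base scene [array([ 0.649, -0.107,  0.025]), array([ 0.846, -0.065, -0.   ]), array([0.82, 0.08, 0.  ])]
base side [array([ 0.619,  0.033, -0.   ]), array([ 0.635, -0.103,  0.02 ]), array([0.822, 0.075, 0.   ])]
bottle cap (array([0.38464869, 0.39090797, 0.13473298]), [0.7, 0.7]) dishes [ 0.56978916 -0.28244708  0.044     ] [ 0.57320037 -0.28549947  0.044     ]
decoy spouts/beakers [0.33772734 0.20081967 0.115     ] [0.22461731 0.38749206 0.115     ] [0.23801712 0.36166511 0.115     ] [ 0.3298176  -0.15280403  0.115     ]
```

View pics/d3.png

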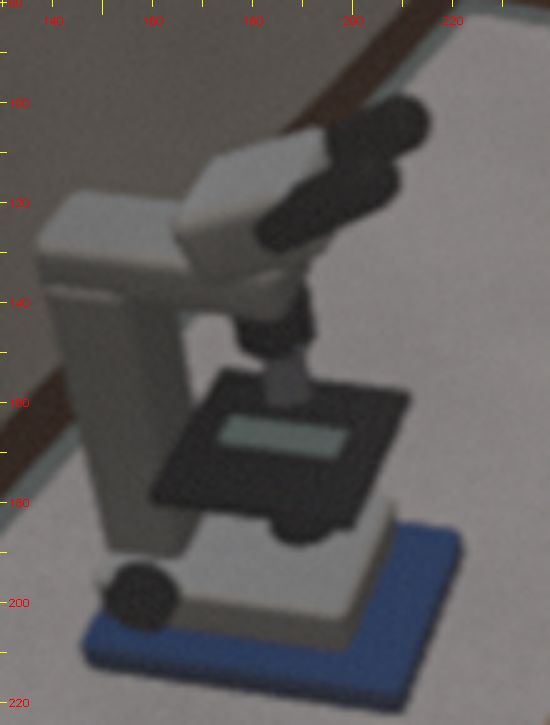

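step_arm(
  series=[
    {"x":0.03,"y":0.03,"z":0.03,"az":5,"claw":60},
    {"x":0.05,"y":0.07,"z":0.05,"az":10,"claw":60},
    {"x":0.07,"y":0.11,"z":0.07,"az":15,"claw":60},
    {"x":0.1,"y":0.15,"z":0.09,"az":20,"claw":60},
    {"x":0.12,"y":0.19,"z":0.1,"az":25,"claw":60},
    {"x":0.14,"y":0.23,"z":0.1,"az":30,"claw":60},
    {"x":0.17,"y":0.27,"z":0.1,"az":35,"claw":60},
    {"x":0.19,"y":0.31,"z":0.1,"az":40,"claw":60},
    {"x":0.22,"y":0.35,"z":0.1,"az":45,"claw":60},
    {"x":0.25,"y":0.39,"z":0.1,"az":50,"claw":60},
    {"x":0.275,"y":0.435,"z":0.1,"az":55,"claw":60},
    {"x":0.3,"y":0.48,"z":0.1,"az":60,"claw":60},
  ],
)

```text
invalid input
```

step_arm(
  series=[
    {"ax":0,"ay":0,"az":5,"x":0.03,"y":0.03,"z":0.03,"claw":60},
  ],
)

```text
time_s: 0.35
tool_pos: [0.1761, -0.6032, 0.2282]
tool_rot: [-179.5, 0.2, 18.3]
force: [-0.6, 0.4, -0.6]
grip_width: 0.0837
```

step_arm(
  series=[
    {"ax":0,"ay":0,"az":5,"x":0.025,"y":0.04,"z":0.02,"claw":60},
    {"ax":0,"ay":0,"az":10,"x":0.05,"y":0.08,"z":0.04,"claw":60},
    {"ax":0,"ay":0,"az":15,"x":0.075,"y":0.12,"z":0.06,"claw":60},
    {"ax":0,"ay":0,"az":20,"x":0.1,"y":0.16,"z":0.07,"claw":60},
    {"ax":0,"ay":0,"az":25,"x":0.125,"y":0.2,"z":0.07,"claw":60},
    {"ax":0,"ay":0,"az":30,"x":0.15,"y":0.24,"z":0.07,"claw":60},
    {"ax":0,"ay":0,"az":35,"x":0.175,"y":0.28,"z":0.07,"claw":60},
    {"ax":0,"ay":0,"az":40,"x":0.2,"y":0.32,"z":0.07,"claw":60},
    {"ax":0,"ay":0,"az":45,"x":0.22,"y":0.36,"z":0.07,"claw":60},
    {"ax":0,"ay":0,"az":50,"x":0.24,"y":0.4,"z":0.07,"claw":60},
    {"ax":0,"ay":0,"az":55,"x":0.26,"y":0.44,"z":0.07,"claw":60},
    {"ax":0,"ay":0,"az":60,"x":0.27,"y":0.48,"z":0.07,"claw":60},
  ],
)

```text
time_s: 1.55
tool_pos: [0.4542, -0.1204, 0.3033]
tool_rot: [180.0, -0.0, 79.0]
force: [0.8, -0.0, 0.1]
grip_width: 0.0525
```

```bash
python3 - <<'E'
from h import *
o=status.get_obs(); print(o['qpos'].round(1),o['tool_pos'],o['tool_rot']); import pickle
im=vision.read_camera('wrist'); np.save('w1.npy',im); pickle.dump(o,open('w1.pkl','wb'))
cv2.imwrite('pics/w1.png',cv2.resize(im[:,:,::-1],(800,600),interpolation=cv2.INTER_CUBIC))
c=cam('wrist',o)
print(proj(c,[[.464,-.014,.004],[.48,-.274,.222]])*1.5625)
E
```

```text
[ 48.8  -5.1 -34.3  97.1  -2.9  87.1   3.8] [ 0.45417923 -0.12040885  0.30334132] [ 1.79959323e+02 -1.51598603e-02  7.90016895e+01]
[[382.04726411 132.28083358]
 [469.8836318  496.63832892]]
```

View pics/w1.png

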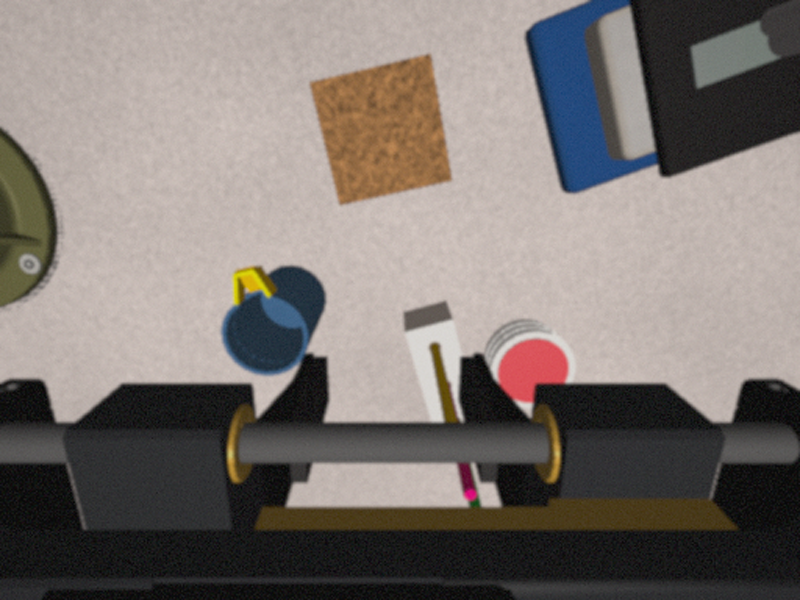

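step_arm(
  series=[
    {"ax":0,"ay":0,"az":4,"x":0.0,"y":0.045,"z":0,"claw":60},
    {"ax":0,"ay":0,"az":8,"x":0.0,"y":0.09,"z":0,"claw":60},
    {"ax":0,"ay":0,"az":12,"x":0.0,"y":0.135,"z":0,"claw":60},
    {"ax":0,"ay":0,"az":16,"x":0.0,"y":0.18,"z":0,"claw":60},
    {"ax":0,"ay":0,"az":20,"x":0.0,"y":0.225,"z":0,"claw":60},
    {"ax":0,"ay":0,"az":24,"x":0.0,"y":0.27,"z":0,"claw":60},
    {"ax":0,"ay":0,"az":28,"x":0.0,"y":0.31,"z":0,"claw":60},
    {"ax":0,"ay":0,"az":28,"x":0.0,"y":0.33,"z":0,"claw":60},
    {"ax":0,"ay":0,"az":28,"x":0.0,"y":0.33,"z":0,"claw":60},
  ],
)

```text
time_s: 2.5
tool_pos: [0.4521, 0.2112, 0.3035]
tool_rot: [180.0, -0.1, 107.1]
force: [0.1, -0.7, -1.1]
grip_width: 0.0521
```

```bash
python3 - <<'E'
from h import *
import pickle
c=cam('wrist',pickle.load(open('w1.pkl','rb')))
P=[onz(c,np.array(u)/1.5625,.004) for u in [(311,82),(431,55),(451,180),(341,204)]]
print(np.round(P,3),np.mean(P,0)); print('pink',onz(c,np.array((470,494))/1.5625,.222))
o=status.get_obs(); print(o['qpos'].round(1),o['tool_pos'],o['tool_rot'])
im=vision.read_camera('wrist'); np.save('w2.npy',im); pickle.dump(o,open('w2.pkl','wb'))
cv2.imwrite('pics/w2.png',cv2.resize(im[:,:,::-1],(800,600),interpolation=cv2.INTER_CUBIC))
c=cam('wrist',o)
print(proj(c,[[.4625,.318,.154],[.4625,.318,.12]])*1.5625)
E
```

```text
[[ 0.405  0.044  0.004]
 [ 0.523  0.045  0.004]
 [ 0.524 -0.072  0.004]
 [ 0.407 -0.075  0.004]] [ 0.46481388 -0.01454626  0.004     ]
pink [ 0.47977769 -0.27159742  0.222     ]
[ 30.7  -0.2 -57.7  93.1  -0.2  86.9  -9.9] [0.45206162 0.21115431 0.30351794] [ 1.79976521e+02 -9.21424842e-02  1.07113246e+02]
[[453.88887167 132.48997146]
 [448.1162658  134.9062474 ]]
```

View pics/w2.png

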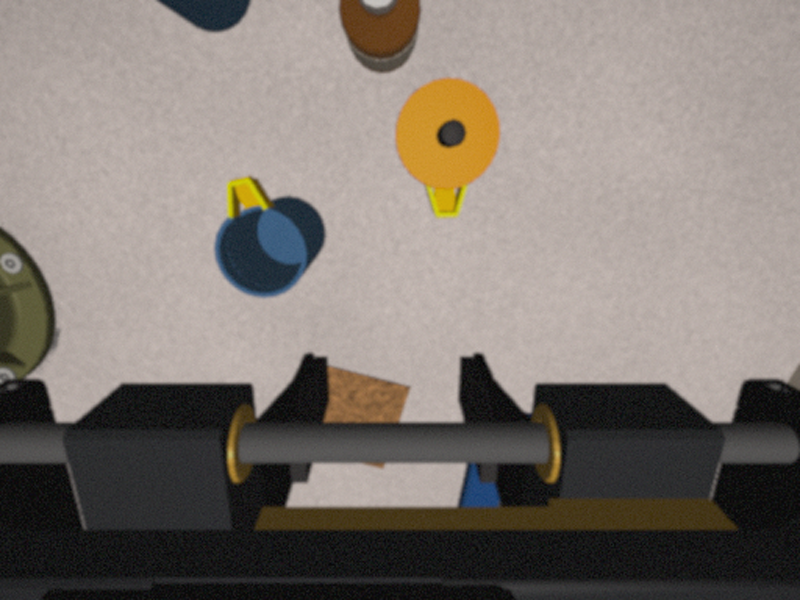

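The mat appears in w1 at centre (382,130), and the cover in w2 has disc centre (447,133), knob (452,133) and spout tip (447,215). Both agree with the predictions.

```bash
python3 - <<'E'
from h import *
import pickle
o=pickle.load(open('w2.pkl','rb'));c=cam('wrist',o);im=np.load('w2.npy')
hsv=cv2.cvtColor(im,cv2.COLOR_RGB2HSV)
m=((hsv[...,0]>8)&(hsv[...,0]<21)&(hsv[...,1]>130)&(hsv[...,2]>110)).astype(np.uint8)
m[:,:250]=0;m[:40]=0;m[118:]=0;m[:,325:]=0
cs=max(cv2.findContours(m,0,1)[0],key=cv2.contourArea)
e=cv2.fitEllipse(cv2.convexHull(cs)); print(e,onz(c,e[0],.119))
C=onz(c,e[0],.119)
for z in (.115,.105):
    t=onz(c,np.array((447,216))/1.5625,z); d=t-C; print(z,t,np.linalg.norm(d[:2]),np.degrees(np.arctan2(d[1],d[0])))
print('knob top',onz(c,np.array((453.5,132))/1.5625,.154))
crop(im,240,20,340,150,5,'w2c.png')
E
```

```text
((286.0825500488281, 85.03466796875), (65.46832275390625, 70.526123046875), 15.366765975952148) [0.46130962 0.31920335 0.119     ]
0.115 [0.48245929 0.25982566 0.115     ] 0.06303188016955935 -70.39466770165865
0.105 [0.48395029 0.25901168 0.105     ] 0.0643089200957523 -69.38656314246896
knob top [0.46214    0.31821895 0.154     ]
```

View pics/w2c.png

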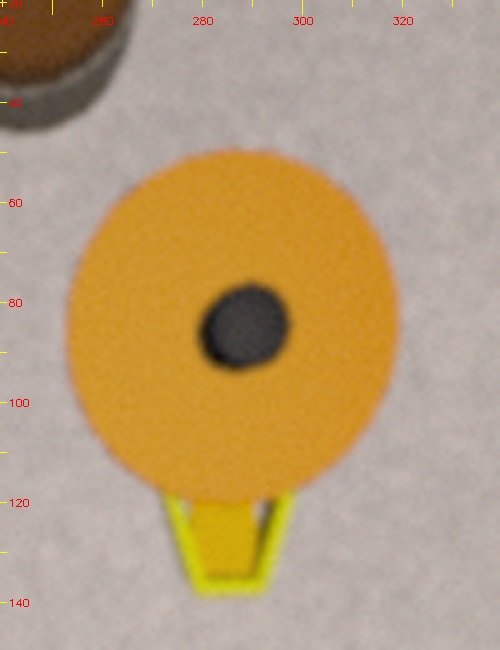

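step_arm(
  series=[
    {"ax":0,"ay":0,"az":0,"x":0.004,"y":0.045,"z":0,"claw":60},
    {"ax":0,"ay":0,"az":0,"x":0.008,"y":0.09,"z":0,"claw":60},
    {"ax":0,"ay":0,"az":0,"x":0.009,"y":0.108,"z":-0.03,"claw":60},
    {"ax":0,"ay":0,"az":0,"x":0.009,"y":0.108,"z":-0.06,"claw":60},
    {"ax":0,"ay":0,"az":0,"x":0.009,"y":0.108,"z":-0.09,"claw":60},
    {"ax":0,"ay":0,"az":0,"x":0.009,"y":0.108,"z":-0.1,"claw":60},
    {"ax":0,"ay":0,"az":0,"x":0.009,"y":0.108,"z":-0.1,"claw":60},
    {"ax":0,"ay":0,"az":0,"x":0.009,"y":0.108,"z":-0.1,"claw":60},
  ],
)

```text
time_s: 3.35
tool_pos: [0.4633, 0.3149, 0.2046]
tool_rot: [179.9, 0.0, 106.6]
force: [1.2, 0.3, 1.0]
grip_width: 0.0521
```

```bash
python3 - <<'E'
from h import *
o=status.get_obs(); print(o['qpos'].round(1),o['tool_pos'],o['tool_rot'])
im=vision.read_camera('wrist')
cv2.imwrite('pics/w3.png',cv2.resize(im[:,:,::-1],(800,600),interpolation=cv2.INTER_CUBIC))
c=cam('wrist',o)
print(proj(c,[[.462,.3185,.154],o['tool_pos']])*1.5625)
E
```

```text
[ 16.4  16.  -62.3  94.6  14.5  78.1 -31.4] [0.46330376 0.31491221 0.2045669 ] [1.79908466e+02 1.02861338e-02 1.06642425e+02]
[[393.08522295 310.2876352 ]
 [393.72853584 356.15628375]]
```

View pics/w3.png

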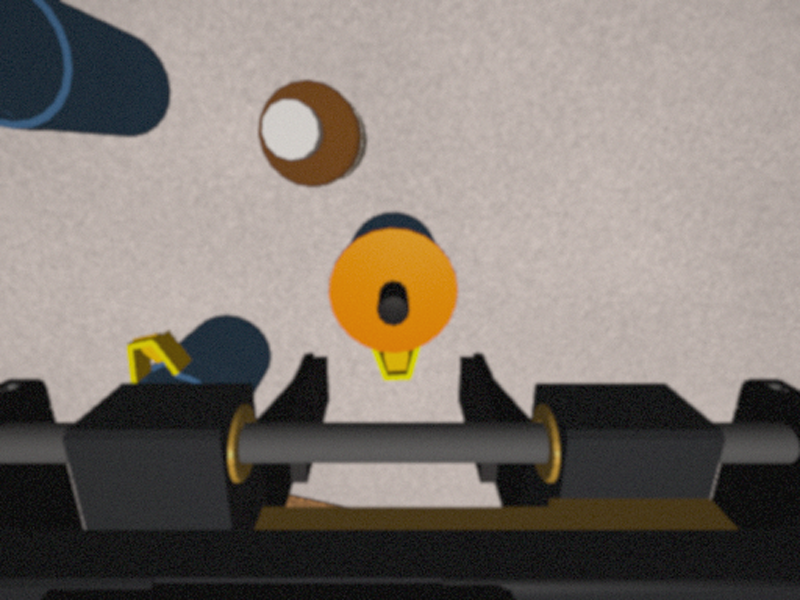

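The knob sits on the jaw centre line (column 393, top at row 308), so I'll descend and grip.

step_arm(
  series=[
    {"ax":0,"ay":0,"az":0,"x":-0.001,"y":0.003,"z":-0.02,"claw":60},
    {"ax":0,"ay":0,"az":0,"x":-0.001,"y":0.0035,"z":-0.045,"claw":60},
    {"ax":0,"ay":0,"az":0,"x":-0.001,"y":0.0035,"z":-0.065,"claw":60},
    {"ax":0,"ay":0,"az":0,"x":-0.001,"y":0.0035,"z":-0.072,"claw":60},
    {"ax":0,"ay":0,"az":0,"x":-0.001,"y":0.0035,"z":-0.072,"claw":60},
    {"ax":0,"ay":0,"az":0,"x":-0.001,"y":0.0035,"z":-0.072,"claw":15},
    {"ax":0,"ay":0,"az":0,"x":-0.001,"y":0.0035,"z":-0.072,"claw":0},
    {"ax":0,"ay":0,"az":0,"x":-0.001,"y":0.0035,"z":-0.072,"claw":0},
    {"ax":0,"ay":0,"az":0,"x":-0.001,"y":0.0035,"z":-0.072,"claw":0},
    {"ax":0,"ay":0,"az":0,"x":-0.001,"y":0.0035,"z":-0.072,"claw":0},
  ],
  squeeze=15,
)

```text
time_s: 4.4
tool_pos: [0.4614, 0.319, 0.1316]
tool_rot: [180.0, 0.0, 106.7]
force: [-0.1, 0.1, -0.2]
grip_width: 0.0196
```

step_arm(
  series=[
    {"ax":0,"ay":0,"az":0,"x":0,"y":0,"z":0,"claw":0},
    {"ax":0,"ay":0,"az":0,"x":0,"y":0,"z":0,"claw":0},
    {"ax":0,"ay":0,"az":0,"x":0,"y":0,"z":0.01,"claw":0},
    {"ax":0,"ay":0,"az":0,"x":0,"y":0,"z":0.025,"claw":0},
    {"ax":0,"ay":0,"az":0,"x":0,"y":0,"z":0.05,"claw":0},
    {"ax":0,"ay":0,"az":0,"x":0,"y":0,"z":0.08,"claw":0},
    {"ax":0,"ay":0,"az":0,"x":0,"y":0,"z":0.1,"claw":0},
    {"ax":0,"ay":0,"az":0,"x":0,"y":0,"z":0.1,"claw":0},
  ],
  squeeze=20,
)

```text
time_s: 5.2
tool_pos: [0.4626, 0.3207, 0.2355]
tool_rot: [179.6, -0.1, 106.7]
force: [-0.2, 0.3, -0.1]
grip_width: 0.0163
```

```bash
python3 - <<'E'
from h import *
o=status.get_obs(); print(o['qpos'].round(1),o['tool_pos'],o['tool_rot'],o['grip_width'])
im=vision.read_camera('wrist'); b=vision.read_camera('side')
w=cv2.resize(im[:,:,::-1],(400,300)); 
c=cv2.resize(b[200:350,150:350,::-1],(400,300)); cv2.imwrite('pics/l1.png',np.hstack([w,c]))
E
```

```text
[ 16.4  15.1 -63.   91.8  13.7  81.1 -31.1] [0.46260254 0.32070546 0.23552256] [ 1.79634168e+02 -7.83620677e-02  1.06747427e+02] 0.016335954111170763
```

View pics/l1.png

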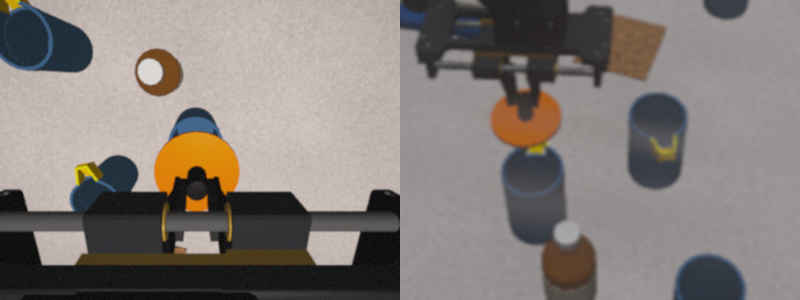

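step_arm(
  series=[
    {"ax":0,"ay":0,"az":-2,"x":0,"y":-0.03,"z":0,"claw":0},
    {"ax":0,"ay":0,"az":-4,"x":0,"y":-0.07,"z":0,"claw":0},
    {"ax":0,"ay":0,"az":-7,"x":0,"y":-0.115,"z":0,"claw":0},
    {"ax":0,"ay":0,"az":-10,"x":0,"y":-0.16,"z":0,"claw":0},
    {"ax":0,"ay":0,"az":-13,"x":0,"y":-0.205,"z":0,"claw":0},
    {"ax":0,"ay":0,"az":-16,"x":0,"y":-0.25,"z":-0.01,"claw":0},
    {"ax":0,"ay":0,"az":-18,"x":0.001,"y":-0.29,"z":-0.03,"claw":0},
    {"ax":0,"ay":0,"az":-20,"x":0.002,"y":-0.32,"z":-0.06,"claw":0},
    {"ax":0,"ay":0,"az":-20,"x":0.003,"y":-0.3345,"z":-0.09,"claw":0},
    {"ax":0,"ay":0,"az":-20,"x":0.003,"y":-0.3345,"z":-0.12,"claw":0},
    {"ax":0,"ay":0,"az":-20,"x":0.003,"y":-0.3345,"z":-0.14,"claw":0},
    {"ax":0,"ay":0,"az":-20,"x":0.003,"y":-0.3345,"z":-0.14,"claw":0},
  ],
)

```text
time_s: 6.5
tool_pos: [0.4606, -0.0154, 0.0878]
tool_rot: [-179.6, -0.1, 86.7]
force: [0.1, -0.3, -0.4]
grip_width: 0.0162
```

```bash
python3 - <<'E'
from h import *
o=status.get_obs(); print(o['time_s'],o['qpos'].round(1),o['tool_pos'],o['tool_rot'],o['grip_width'])
im=vision.read_camera('wrist'); b=vision.read_camera('side')
w=cv2.resize(im[:,:,::-1],(400,300)); 
c=cv2.resize(b[120:270,150:350,::-1],(400,300)); cv2.imwrite('pics/l2.png',np.hstack([w,c]))
E
```

```text
6.5 [ 46.5   4.  -48.7 115.4   3.2  62.4  -6.9] [ 0.46060395 -0.01539659  0.08781889] [-1.79565339e+02 -9.45141911e-02  8.67438661e+01] 0.016168338745224577
```

View pics/l2.png

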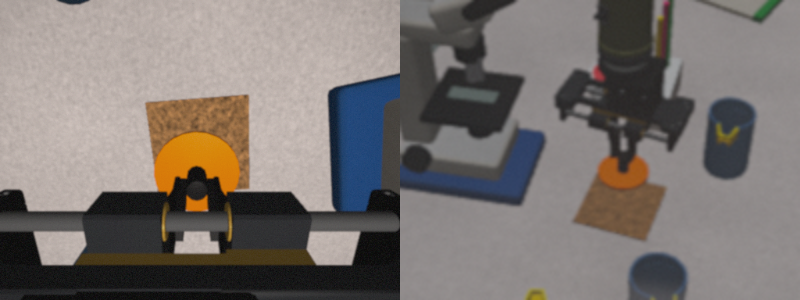

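The cover is level in the jaws over the mat; I'll lower it gently.

step_arm(
  series=[
    {"ax":0,"ay":0,"az":0,"x":0.003,"y":0.001,"z":-0.02,"claw":0},
    {"ax":0,"ay":0,"az":0,"x":0.003,"y":0.001,"z":-0.035,"claw":0},
    {"ax":0,"ay":0,"az":0,"x":0.003,"y":0.001,"z":-0.045,"claw":0},
    {"ax":0,"ay":0,"az":0,"x":0.003,"y":0.001,"z":-0.05,"claw":0},
    {"ax":0,"ay":0,"az":0,"x":0.003,"y":0.001,"z":-0.052,"claw":0},
    {"ax":0,"ay":0,"az":0,"x":0.003,"y":0.001,"z":-0.052,"claw":0},
  ],
)

```text
time_s: 7.2
tool_pos: [0.4676, -0.0146, 0.0398]
tool_rot: [180.0, 0.0, 86.7]
force: [0.4, -0.2, 0.0]
grip_width: 0.0162
```

step_arm(
  series=[
    {"ax":0,"ay":0,"az":0,"x":-0.002,"y":0,"z":-0.005,"claw":0},
    {"ax":0,"ay":0,"az":0,"x":-0.002,"y":0,"z":-0.009,"claw":0},
    {"ax":0,"ay":0,"az":0,"x":-0.002,"y":0,"z":-0.009,"claw":0},
  ],
)

```text
time_s: 7.5
tool_pos: [0.4647, -0.0146, 0.0299]
tool_rot: [-180.0, 0.0, 86.7]
force: [-0.1, 0.2, -0.5]
grip_width: 0.0164
```

step_arm(
  series=[
    {"ax":0,"ay":0,"az":0,"x":0,"y":0,"z":-0.001,"claw":0},
    {"ax":0,"ay":0,"az":0,"x":0,"y":0,"z":-0.002,"claw":0},
    {"ax":0,"ay":0,"az":0,"x":0,"y":0,"z":-0.002,"claw":0},
  ],
)

```text
time_s: 7.8
tool_pos: [0.4653, -0.0146, 0.0285]
tool_rot: [180.0, 0.0, 86.7]
force: [-0.4, -0.1, 1.9]
grip_width: 0.0163
```

Contact is felt (about 2 N), so I'll release and lift.

step_arm(
  series=[
    {"ax":0,"ay":0,"az":0,"x":0,"y":0,"z":0,"claw":30},
    {"ax":0,"ay":0,"az":0,"x":0,"y":0,"z":0,"claw":50},
    {"ax":0,"ay":0,"az":0,"x":0,"y":0,"z":0,"claw":50},
    {"ax":0,"ay":0,"az":0,"x":0,"y":0,"z":0,"claw":50},
    {"ax":0,"ay":0,"az":0,"x":0,"y":0,"z":0.02,"claw":50},
    {"ax":0,"ay":0,"az":0,"x":0,"y":0,"z":0.06,"claw":50},
    {"ax":0,"ay":0,"az":0,"x":0,"y":0,"z":0.11,"claw":50},
    {"ax":0,"ay":0,"az":0,"x":0,"y":0,"z":0.16,"claw":50},
    {"ax":0,"ay":0,"az":0,"x":0,"y":0,"z":0.21,"claw":50},
    {"ax":0,"ay":0,"az":0,"x":0,"y":0,"z":0.26,"claw":50},
    {"ax":0,"ay":0,"az":0,"x":0,"y":-0.03,"z":0.28,"claw":50},
    {"ax":0,"ay":0,"az":0,"x":0,"y":-0.08,"z":0.28,"claw":50},
  ],
)

```text
time_s: 9.0
tool_pos: [0.4679, -0.0921, 0.313]
tool_rot: [179.5, 0.2, 87.2]
force: [1.3, -0.4, -0.1]
grip_width: 0.0435
```

```bash
python3 - <<'E'
from h import *
o=status.get_obs(); print(o['time_s'],o['qpos'].round(1),o['tool_pos'],o['tool_rot'],o['grip_width'])
im=vision.read_camera('wrist'); np.save('w4.npy',im); b=vision.read_camera('side');a=vision.read_camera('scene');np.save('scene4.npy',a)
np.save('side4.npy',b)
w=cv2.resize(im[:,:,::-1],(400,300)); 
c=cv2.resize(b[190:340,150:350,::-1],(400,300)); cv2.imwrite('pics/l3.png',np.hstack([w,c]))
c=cam('wrist',o); print(proj(c,[.465,-.0145,.017])*400/512)
crop(b,180,240,290,350,5,'d4.png')
crop(a,310,130,370,210,7,'s4.png')
E
```

```text
9.0 [ 53.4  -4.8 -42.1  95.4  -3.1  87.7   8.6] [ 0.46793284 -0.0920838   0.31304697] [1.79520068e+02 1.73117233e-01 8.71772782e+01] 0.043496085483198534
[[191.96537928  80.84287951]]
```

View pics/l3.png

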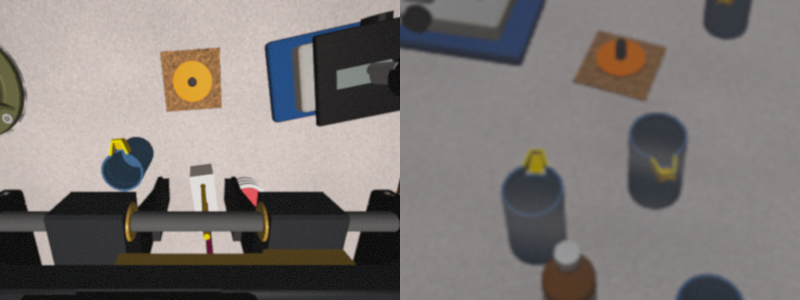

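View pics/d4.png

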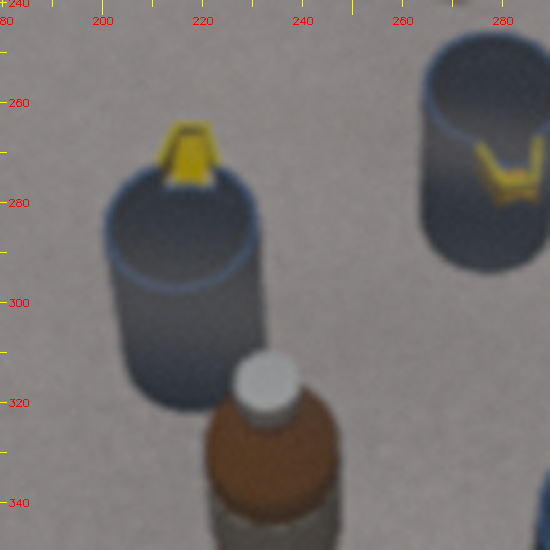

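View pics/s4.png

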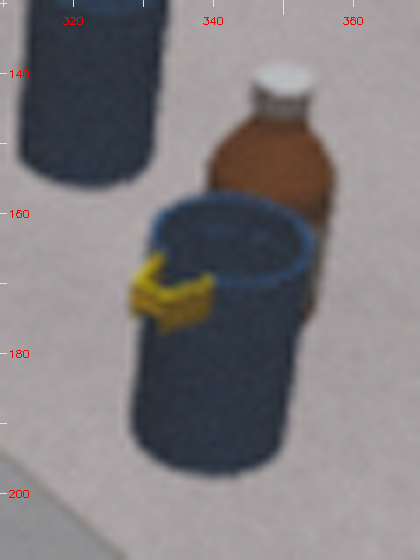

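The cover is centred on the mat (disc at (192,82) against (192,81) predicted) and the beaker hasn't moved. Next I'll go above the pink rod.

step_arm(
  series=[
    {"ax":0,"ay":0,"az":0,"x":0.004,"y":-0.045,"z":0,"claw":40},
    {"ax":0,"ay":0,"az":0,"x":0.008,"y":-0.09,"z":0,"claw":40},
    {"ax":0,"ay":0,"az":0,"x":0.012,"y":-0.135,"z":-0.01,"claw":40},
    {"ax":0,"ay":0,"az":0,"x":0.013,"y":-0.165,"z":-0.03,"claw":40},
    {"ax":0,"ay":0,"az":0,"x":0.013,"y":-0.178,"z":-0.05,"claw":40},
    {"ax":0,"ay":0,"az":0,"x":0.013,"y":-0.178,"z":-0.05,"claw":40},
    {"ax":0,"ay":0,"az":0,"x":0.013,"y":-0.178,"z":-0.05,"claw":40},
  ],
)

```text
time_s: 9.85
tool_pos: [0.4786, -0.2708, 0.2584]
tool_rot: [-180.0, -0.1, 86.8]
force: [-0.2, -0.3, 0.1]
grip_width: 0.0345
```

```bash
python3 - <<'E'
from h import *
o=status.get_obs(); print(o['time_s'],o['qpos'].round(1),o['tool_pos'],o['tool_rot'],o['grip_width'])
im=vision.read_camera('wrist'); np.save('w5.npy',im)
w=cv2.resize(im[:,:,::-1],(800,600)); cv2.imwrite('pics/w5.png',w)
c=cam('wrist',o); print(proj(c,[[.48,-.274,.222],[.4825,-.3185,.222],[.4762,-.2295,.222],o['tool_pos']])*800/512)
E
```

```text
9.85 [ 59.2   7.2 -35.4  91.7   4.1  82.5  20.3] [ 0.47857529 -0.27079757  0.25835276] [-1.79978177e+02 -9.62572920e-02  8.68282262e+01] 0.034454137502049044
[[395.8806751  332.04042604]
 [404.81690879 407.83174028]
 [383.17705839 247.11467645]
 [392.63526364 356.10652743]]
```

View pics/w5.png

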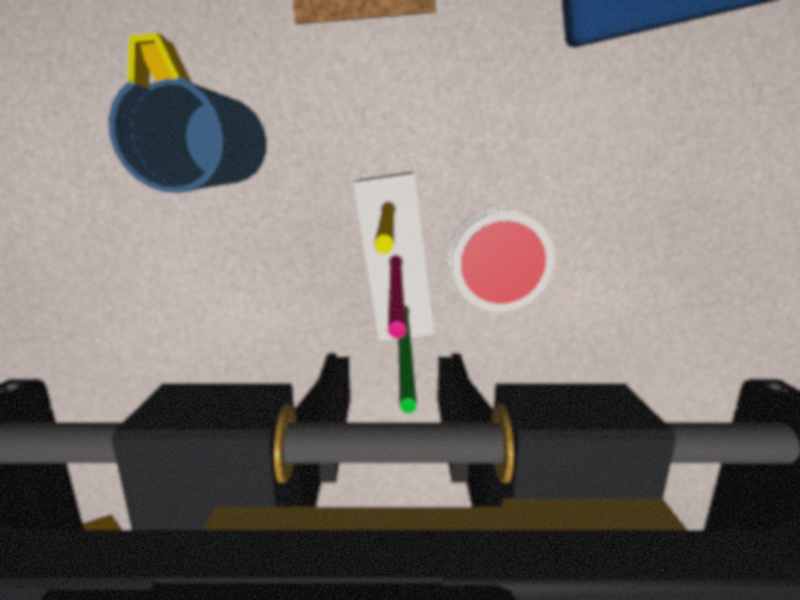

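The pink top is at (397,329), between the fingers. It is about 1.5 mm +y of my estimate, so I'm aiming for (0.481, -0.2725).

step_arm(
  series=[
    {"ax":0,"ay":0,"az":0,"x":0.002,"y":-0.0015,"z":-0.02,"claw":40},
    {"ax":0,"ay":0,"az":0,"x":0.002,"y":-0.0015,"z":-0.04,"claw":40},
    {"ax":0,"ay":0,"az":0,"x":0.002,"y":-0.0015,"z":-0.06,"claw":40},
    {"ax":0,"ay":0,"az":0,"x":0.002,"y":-0.0015,"z":-0.069,"claw":40},
    {"ax":0,"ay":0,"az":0,"x":0.002,"y":-0.0015,"z":-0.069,"claw":40},
    {"ax":0,"ay":0,"az":0,"x":0.002,"y":-0.0015,"z":-0.069,"claw":40},
  ],
)

```text
time_s: 10.5
tool_pos: [0.4811, -0.2737, 0.1908]
tool_rot: [179.9, 0.1, 86.8]
force: [0.0, 0.3, -0.7]
grip_width: 0.0347
```

```bash
python3 - <<'E'
from h import *
o=status.get_obs(); print(o['time_s'],o['tool_pos'],o['tool_rot'],o['grip_width'])
im=vision.read_camera('wrist')
w=cv2.resize(im[:,:,::-1],(800,600)); cv2.imwrite('pics/w6.png',w)
E
```

```text
10.5 [ 0.48114181 -0.27368666  0.1908406 ] [1.79894842e+02 6.35768737e-02 8.68016321e+01] 0.03472121145412364
```

View pics/w6.png

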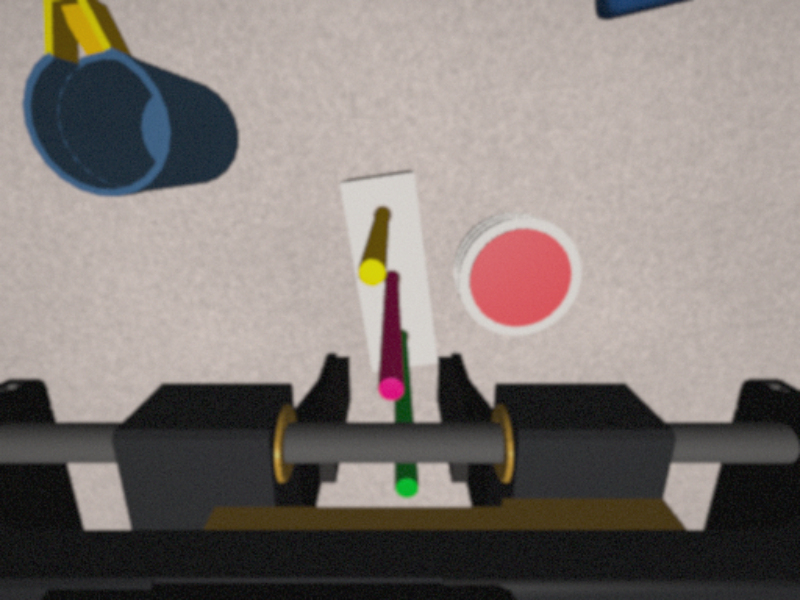

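step_arm(
  series=[
    {"ax":0,"ay":0,"az":0,"x":0,"y":0.0,"z":0,"claw":20},
    {"ax":0,"ay":0,"az":0,"x":0,"y":0.0,"z":0,"claw":0},
    {"ax":0,"ay":0,"az":0,"x":0,"y":0,"z":0,"claw":0},
    {"ax":0,"ay":0,"az":0,"x":0,"y":0,"z":0,"claw":0},
    {"ax":0,"ay":0,"az":0,"x":0,"y":0,"z":0,"claw":0},
    {"ax":0,"ay":0,"az":0,"x":0,"y":0,"z":0,"claw":0},
  ],
  squeeze=30,
)

```text
time_s: 11.15
tool_pos: [0.4803, -0.2741, 0.1895]
tool_rot: [180.0, 0.0, 86.7]
force: [-0.0, -0.4, 0.7]
grip_width: 0.0088
```

Gripped (8.8 mm on a 10 mm rod). Now straight up.

step_arm(
  series=[
    {"ax":0,"ay":0,"az":0,"x":0,"y":0,"z":0.01,"claw":0},
    {"ax":0,"ay":0,"az":0,"x":0,"y":0,"z":0.03,"claw":0},
    {"ax":0,"ay":0,"az":0,"x":0,"y":0,"z":0.06,"claw":0},
    {"ax":0,"ay":0,"az":0,"x":0,"y":0,"z":0.09,"claw":0},
    {"ax":0,"ay":0,"az":0,"x":0,"y":0,"z":0.12,"claw":0},
    {"ax":0,"ay":0,"az":0,"x":0,"y":0,"z":0.15,"claw":0},
    {"ax":0,"ay":0,"az":0,"x":0,"y":0,"z":0.18,"claw":0},
    {"ax":0,"ay":0,"az":0,"x":0,"y":0,"z":0.21,"claw":0},
    {"ax":0,"ay":0,"az":0,"x":0,"y":0,"z":0.24,"claw":0},
    {"ax":0,"ay":0,"az":0,"x":0,"y":0,"z":0.24,"claw":0},
    {"ax":0,"ay":0,"az":0,"x":0,"y":0,"z":0.24,"claw":0},
  ],
  squeeze=30,
)

```text
time_s: 12.25
tool_pos: [0.4805, -0.274, 0.43]
tool_rot: [179.9, 0.0, 86.8]
force: [-0.4, 0.5, -1.7]
grip_width: 0.0084
```

```bash
python3 - <<'E'
from h import *
o=status.get_obs(); print(o['time_s'],o['qpos'].round(1),o['tool_pos'],o['tool_rot'],o['grip_width'])
im=vision.read_camera('wrist');b=vision.read_camera('scene'); s=vision.read_camera('side')
cv2.imwrite('pics/w7.png',np.hstack([cv2.resize(b[40:290,60:360,::-1],(400,333)),cv2.resize(s[20:270,190:490,::-1],(400,333))]))
cv2.imwrite('pics/w7b.png',cv2.resize(im[:,:,::-1],(800,600)))
E
```

```text
12.25 [ 57.6   8.3 -35.6  71.4   4.9 101.8  20. ] [ 0.48048477 -0.27397084  0.43004904] [1.79924070e+02 3.05811639e-02 8.67564010e+01] 0.008405595520436031
```

View pics/w7.png

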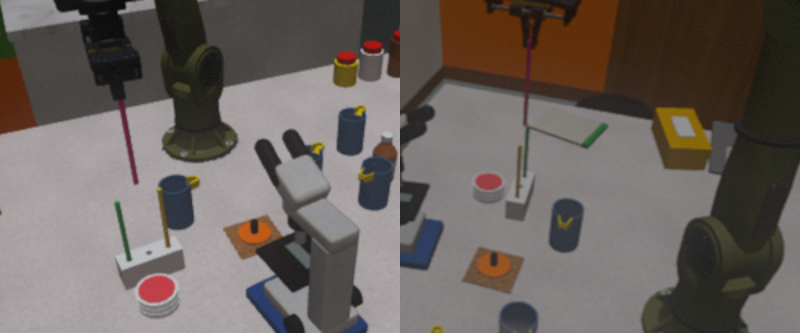

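View pics/w7b.png

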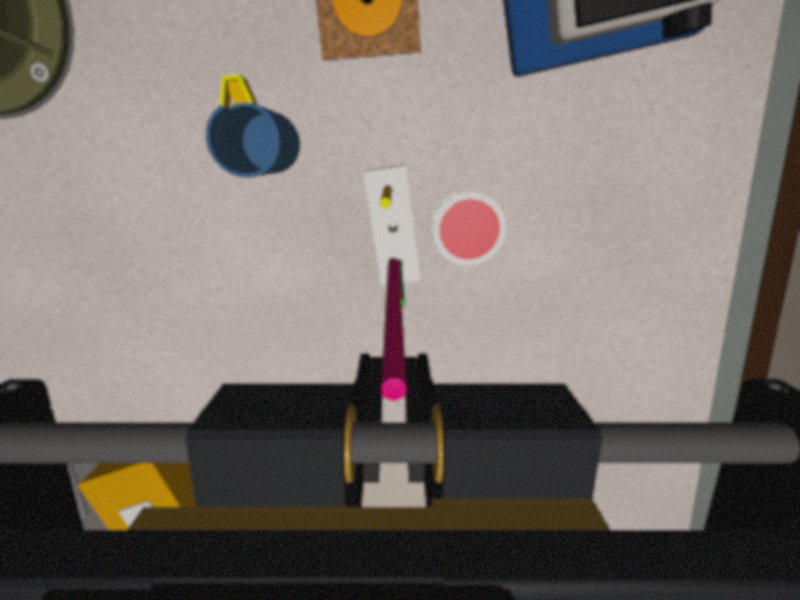

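step_arm(
  series=[
    {"ax":0,"ay":0,"az":2,"x":-0.003,"y":0.03,"z":0.01,"claw":0},
    {"ax":0,"ay":0,"az":5,"x":-0.007,"y":0.07,"z":0.01,"claw":0},
    {"ax":0,"ay":0,"az":8,"x":-0.012,"y":0.115,"z":0.01,"claw":0},
    {"ax":0,"ay":0,"az":11,"x":-0.017,"y":0.16,"z":0.01,"claw":0},
    {"ax":0,"ay":0,"az":14,"x":-0.02,"y":0.205,"z":0.01,"claw":0},
    {"ax":0,"ay":0,"az":17,"x":-0.02,"y":0.25,"z":0.01,"claw":0},
    {"ax":0,"ay":0,"az":20,"x":-0.02,"y":0.295,"z":0.01,"claw":0},
    {"ax":0,"ay":0,"az":23,"x":-0.02,"y":0.34,"z":0.01,"claw":0},
    {"ax":0,"ay":0,"az":23,"x":-0.02,"y":0.37,"z":0.01,"claw":0},
    {"ax":0,"ay":0,"az":23,"x":-0.02,"y":0.374,"z":0.01,"claw":0},
    {"ax":0,"ay":0,"az":23,"x":-0.02,"y":0.374,"z":0.01,"claw":0},
  ],
  squeeze=30,
)

```text
time_s: 13.5
tool_pos: [0.4597, 0.1005, 0.4387]
tool_rot: [-179.9, 0.0, 109.9]
force: [0.2, -0.3, -0.0]
grip_width: 0.0088
```

```bash
python3 - <<'E'
from h import *
import pickle
o=status.get_obs(); print(o['time_s'],o['qpos'].round(1),o['tool_pos'],o['tool_rot'],o['grip_width'])
im=vision.read_camera('wrist'); np.save('w8.npy',im); pickle.dump(o,open('w8.pkl','wb'))
cv2.imwrite('pics/w8.png',cv2.resize(im[:,:,::-1],(800,600)))
c=cam('wrist',o)
crop(im,200,30,320,150,5,'w8c.png')
T=rot(o['tool_rot'])
print(proj(c,[o['tool_pos']+T@[0,0,.177],o['tool_pos']+T@[0,0,-.033]])*1.5625)
C=np.array([.4615,.3188,0])
for th in(-70,):
  u=np.array([np.cos(np.radians(th)),np.sin(np.radians(th)),0])
  print(proj(c,[C+[0,0,.115],C+u*.06+[0,0,.115],C+u*.034+[0,0,.095]]))
E
```

```text
13.5 [ 43.4  -3.8 -54.5  79.9  -3.1 102.3   8.1] [0.45971517 0.10053367 0.4386866 ] [-1.79927150e+02  1.94429853e-02  1.09860930e+02] 0.008812057547178606
[[393.60049256 264.2283507 ]
 [394.00549701 394.14879856]]
[[301.57159292  17.10804237]
 [299.67770499  59.81115479]
 [298.5247725   44.10116293]]
```

View pics/w8.png

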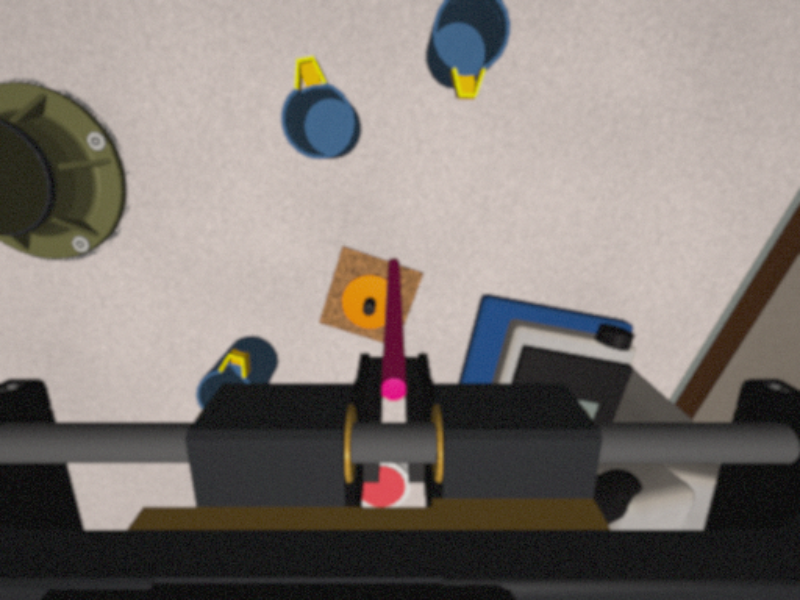

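View pics/w8c.png

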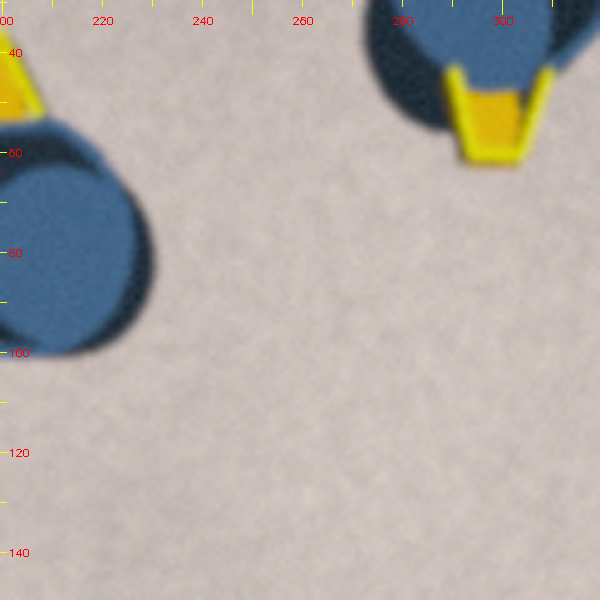

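step_arm(
  series=[
    {"ax":0,"ay":0,"az":0,"x":0,"y":0.03,"z":0,"claw":0},
    {"ax":0,"ay":0,"az":0,"x":0,"y":0.07,"z":0,"claw":0},
    {"ax":0,"ay":0,"az":0,"x":0,"y":0.09,"z":0,"claw":0},
    {"ax":0,"ay":0,"az":0,"x":0,"y":0.09,"z":0,"claw":0},
    {"ax":0,"ay":0,"az":0,"x":0,"y":0.09,"z":0,"claw":0},
  ],
  squeeze=30,
)

```text
time_s: 14.05
tool_pos: [0.4609, 0.1879, 0.4388]
tool_rot: [-179.9, 0.0, 109.6]
force: [-0.3, -1.3, -0.3]
grip_width: 0.0088
```

```bash
python3 - <<'E'
from h import *
import pickle
o=status.get_obs(); print(o['time_s'],o['qpos'].round(1),o['tool_pos'],o['tool_rot'],o['grip_width'])
im=vision.read_camera('wrist'); np.save('w9.npy',im); pickle.dump(o,open('w9.pkl','wb'))
crop(im,240,10,350,130,5,'w9c.png')
E
```

```text
14.05 [ 36.2   2.5 -63.   76.6   2.3 102.4  -6.7] [0.4608663  0.18792718 0.43878281] [-1.79929017e+02  1.81584054e-02  1.09610903e+02] 0.008809859401138187
```

View pics/w9c.png

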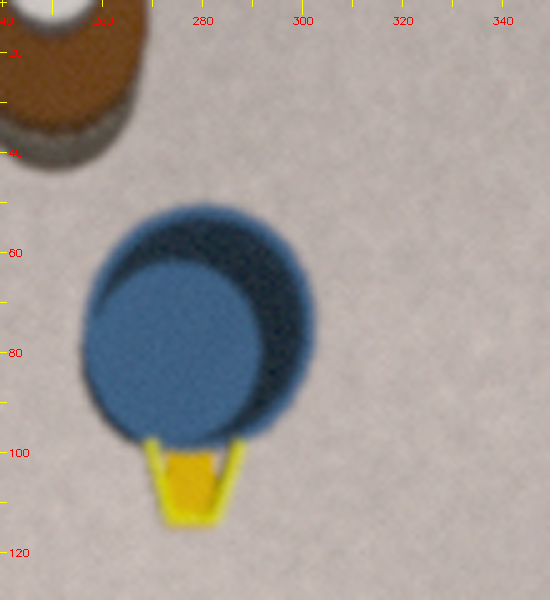

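```bash
python3 - <<'E'
from h import *
import pickle
o=pickle.load(open('w9.pkl','rb'));im=np.load('w9.npy');c=cam('wrist',o)
cv=lambda p:np.array([240+(p[0]-2)/5,10+(p[1]-2)/5])
rim=[cv(p) for p in [(200,203),(250,217),(290,252),(314,310),(310,360),(290,405),(150,225),(110,265),(90,310)]]
P=np.array([onz(c,p,.115) for p in rim])
f=lambda q:np.hypot(P[:,0]-q[0],P[:,1]-q[1])-(.038 if len(q)<3 else q[2])
s=least_squares(f,[.46,.318]);print('rim',s.x,(s.fun*1e3).round(1)); s3=least_squares(f,[.46,.318,.038]);print(s3.x)
fl=np.array([onz(c,cv(p),.006) for p in [(262,350),(180,259),(245,395),(235,290),(120,290),(255,315)]])
g=lambda q:np.hypot(fl[:,0]-q[0],fl[:,1]-q[1])-(.034 if len(q)<3 else q[2])
s2=least_squares(g,[.46,.318]);print('floor',s2.x,(s2.fun*1e3).round(1))
C=s.x
for p,z in [((191,525),.115),((150,437),.115),((240,437),.115),((189,450),.095),((191,515),.115)]:
    t=onz(c,cv(p),z)[:2]-C; print(p,t,np.hypot(*t),np.degrees(np.arctan2(t[1],t[0])))
# scene/side rim fit of uncovered beaker
E
```

```text
rim [0.4629439 0.3153435] [ 1.3  0.2 -0.4 -0.6 -1.2 -1.2 -0.9 -1.6 -1.3]
[0.46305503 0.31680376 0.03673322]
floor [0.46236754 0.31634145] [ 0.6  0.8 -1.8 -1.  -1.7  0.5]
(191, 525) [ 0.01864379 -0.05629444] 0.059301395783681515 -71.67597908412233
(150, 437) [-0.00436987 -0.03455265] 0.034827880903439676 -97.20792454908683
(240, 437) [ 0.02374357 -0.02453149] 0.03414016737933473 -45.93506587436954
(189, 450) [ 0.01085419 -0.03342455] 0.035142762245482136 -72.00947100577257
(191, 515) [ 0.01746565 -0.05325756] 0.056048344444398414 -71.84325918034743
```

Beaker centre comes out at (0.463, 0.316), with the spout facing -71.5°. I'll tilt to 32.4° while still high.

step_arm(
  series=[
    {"ax":5,"ay":1.7,"az":0,"x":0.01,"y":-0.003,"z":0,"claw":0},
    {"ax":10,"ay":3.4,"az":0,"x":0.02,"y":-0.005,"z":0,"claw":0},
    {"ax":15,"ay":5,"az":0,"x":0.03,"y":-0.007,"z":0,"claw":0},
    {"ax":20,"ay":6.7,"az":0,"x":0.035,"y":-0.01,"z":0,"claw":0},
    {"ax":25,"ay":8.4,"az":0,"x":0.04,"y":-0.0125,"z":-0.01,"claw":0},
    {"ax":28,"ay":9.4,"az":0,"x":0.045,"y":-0.0125,"z":-0.03,"claw":0},
    {"ax":30.7,"ay":10.3,"az":0,"x":0.049,"y":-0.0125,"z":-0.05,"claw":0},
    {"ax":30.7,"ay":10.3,"az":0,"x":0.049,"y":-0.0125,"z":-0.05,"claw":0},
    {"ax":30.7,"ay":10.3,"az":0,"x":0.049,"y":-0.0125,"z":-0.05,"claw":0},
  ],
  squeeze=30,
)

```text
time_s: 15.0
tool_pos: [0.5096, 0.1757, 0.3894]
tool_rot: [179.3, -32.3, 109.8]
force: [0.1, -0.1, -0.1]
grip_width: 0.0087
```

```bash
cat > look.py <<'E'
import sys
from h import *
import pickle
tag=sys.argv[1]
o=status.get_obs(); print(o['time_s'],o['qpos'].round(1),o['tool_pos'],o['tool_rot'],o['grip_width'],o['force'].round(1))
M=rot(o['tool_rot']); ax=-M[:,2]; print('axis',ax,'tilt',np.degrees(np.arccos(ax[2])),'az',np.degrees(np.arctan2(ax[1],ax[0])))
F=o['tool_pos']-.177*ax; print('foot pred',F)
a=vision.read_camera('scene');b=vision.read_camera('side');w=vision.read_camera('wrist')
pickle.dump((o,a,b,w),open(tag+'.pkl','wb'))
T=o['tool_pos']+.033*ax
for n,i in(('scene',a),('side',b),('wrist',w)):
    print(n,'foot/top pred',proj(cam(n,o),[F,T]).round(1).tolist())
x=cv2.resize(a[70:220,260:420,::-1],(400,375));y=cv2.resize(b[170:350,140:332,::-1],(400,375))
cv2.imwrite('pics/'+tag+'.png',np.hstack([x,y])); cv2.imwrite('pics/'+tag+'w.png',cv2.resize(w[:,:,::-1],(800,600)))
E
python3 look.py t1
```

```text
15.0 [ 47.6  14.6 -58.7  80.4 -19.7  96.2   7.4] [0.5095995  0.17573126 0.38940539] [179.29936247 -32.34673119 109.75824347] 0.008737211975015084 [ 0.1 -0.1 -0.1]
axis [ 0.1693502  -0.50763838  0.84476256] tilt 32.353494628966125 az -71.55109492772019
foot pred [0.47962451 0.26558325 0.23988242]
scene foot/top pred [[336.1, 136.0], [315.0, 94.1]]
side foot/top pred [[214.6, 232.9], [214.8, 141.6]]
wrist foot/top pred [[251.9, 168.9], [252.2, 251.4]]
```

View pics/t1.png

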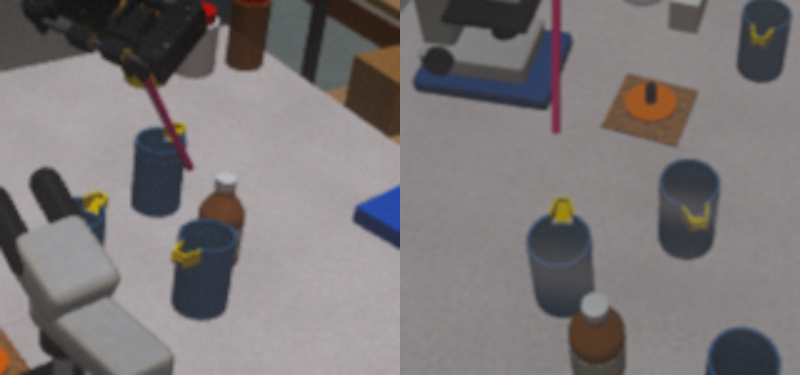

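View pics/t1w.png

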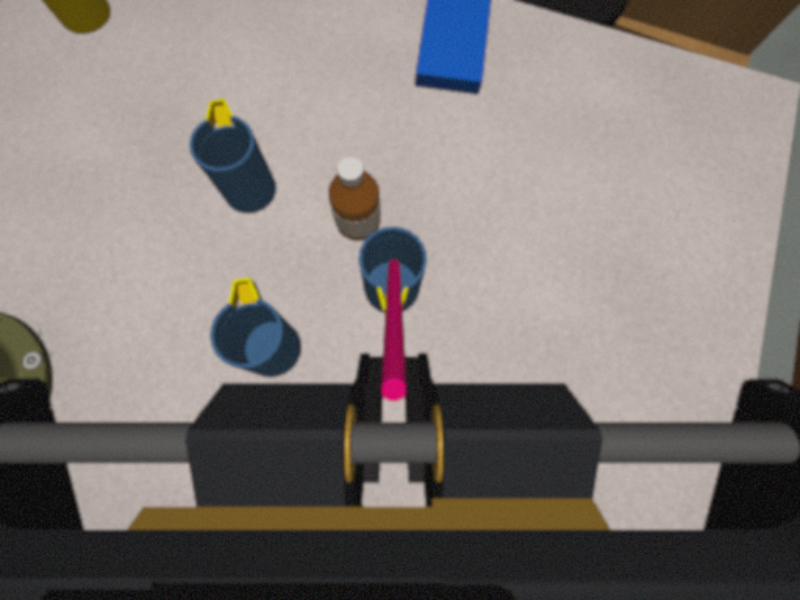

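step_arm(
  series=[
    {"ax":0,"ay":0,"az":0,"x":0,"y":0,"z":-0.03,"claw":0},
    {"ax":0,"ay":0,"az":0,"x":0,"y":0,"z":-0.06,"claw":0},
    {"ax":0,"ay":0,"az":0,"x":0,"y":0,"z":-0.085,"claw":0},
    {"ax":0,"ay":0,"az":0,"x":0,"y":0,"z":-0.094,"claw":0},
    {"ax":0,"ay":0,"az":0,"x":0,"y":0,"z":-0.094,"claw":0},
    {"ax":0,"ay":0,"az":0,"x":0,"y":0,"z":-0.094,"claw":0},
    {"ax":0,"ay":0,"az":0,"x":0,"y":0,"z":-0.094,"claw":0},
  ],
  squeeze=30,
)

```text
time_s: 15.85
tool_pos: [0.51, 0.1779, 0.297]
tool_rot: [179.1, -32.3, 110.1]
force: [0.7, -0.4, 0.4]
grip_width: 0.0087
```

```bash
python3 look.py t2
```

```text
15.85 [ 47.9  16.  -58.2  89.7 -18.4  86.9  11.8] [0.50998847 0.17790318 0.2969932 ] [179.06543999 -32.32072998 110.07194015] 0.008697278350881922 [ 0.7 -0.4  0.4]
axis [ 0.16815036 -0.50771524  0.84495603] tilt 32.33277466822379 az -71.67563084161426
foot pred [0.48022586 0.26776878 0.14743599]
scene foot/top pred [[333.9, 160.9], [313.5, 124.3]]
side foot/top pred [[216.4, 258.2], [216.8, 174.0]]
wrist foot/top pred [[251.9, 168.9], [252.2, 251.4]]
```

View pics/t2.png

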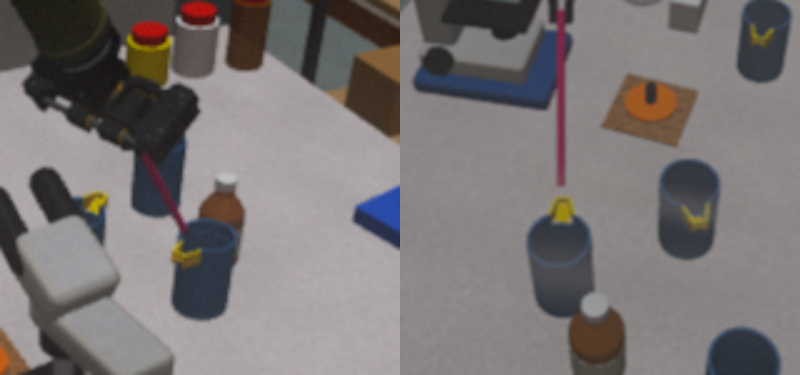

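View pics/t2w.png

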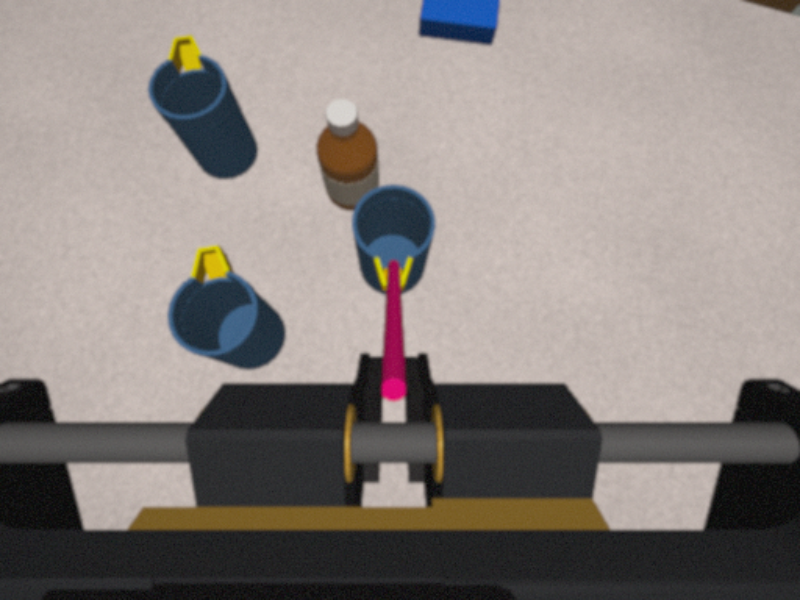

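step_arm(
  series=[
    {"ax":0,"ay":0,"az":0,"x":-0.003,"y":0.007,"z":-0.012,"claw":0},
    {"ax":0,"ay":0,"az":0,"x":-0.006,"y":0.017,"z":-0.03,"claw":0},
    {"ax":0,"ay":0,"az":0,"x":-0.01,"y":0.029,"z":-0.05,"claw":0},
    {"ax":0,"ay":0,"az":0,"x":-0.014,"y":0.04,"z":-0.07,"claw":0},
    {"ax":0,"ay":0,"az":0,"x":-0.014,"y":0.04,"z":-0.07,"claw":0},
    {"ax":0,"ay":0,"az":0,"x":-0.014,"y":0.04,"z":-0.07,"claw":0},
  ],
  squeeze=30,
)

```text
time_s: 16.6
tool_pos: [0.4949, 0.2176, 0.2253]
tool_rot: [179.3, -32.4, 110.0]
force: [-0.3, 0.3, -0.2]
grip_width: 0.0088
```

```bash
python3 look.py t3
```

```text
16.6 [ 45.3  17.2 -58.7  97.5 -18.   77.6  11.6] [0.49486735 0.21763209 0.22533758] [179.27085813 -32.3893674  109.97969697] 0.008792036817691275 [-0.3  0.3 -0.2]
axis [ 0.17105708 -0.50773753  0.84435897] tilt 32.39668025121504 az -71.38129757621168
foot pred [0.46459025 0.30750164 0.07588604]
scene foot/top pred [[339.8, 173.3], [321.3, 140.4]]
side foot/top pred [[217.3, 289.5], [217.5, 208.0]]
wrist foot/top pred [[251.9, 168.9], [252.2, 251.4]]
```

View pics/t3.png

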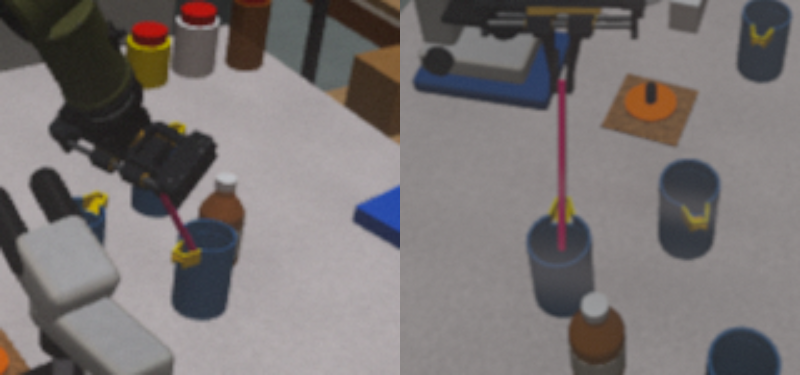

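View pics/t3w.png

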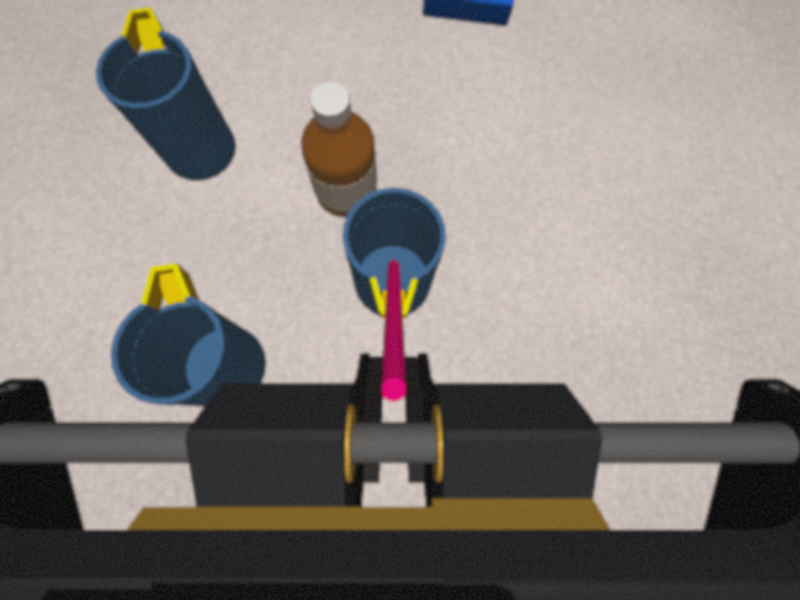

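The rod enters the mouth centred between the spout cheeks (columns 372–416, rod at 393). I'll continue down.

step_arm(
  series=[
    {"ax":0,"ay":0,"az":0,"x":-0.003,"y":0.01,"z":-0.016,"claw":0},
    {"ax":0,"ay":0,"az":0,"x":-0.006,"y":0.02,"z":-0.033,"claw":0},
    {"ax":0,"ay":0,"az":0,"x":-0.008,"y":0.028,"z":-0.045,"claw":0},
    {"ax":0,"ay":0,"az":0,"x":-0.01,"y":0.033,"z":-0.053,"claw":0},
    {"ax":0,"ay":0,"az":0,"x":-0.01,"y":0.033,"z":-0.053,"claw":0},
    {"ax":0,"ay":0,"az":0,"x":-0.01,"y":0.033,"z":-0.053,"claw":0},
  ],
  squeeze=30,
)

```text
time_s: 17.35
tool_pos: [0.4859, 0.2501, 0.173]
tool_rot: [179.2, -32.4, 110.0]
force: [-0.0, -0.6, -0.6]
grip_width: 0.0085
```

```bash
python3 look.py t4; python3 - <<'E'
from h import *;import pickle
o,a,b,w=pickle.load(open('t4.pkl','rb'))
crop(w,180,90,330,210,5,'t4c.png')
E
```

```text
17.35 [ 41.8  19.5 -58.6 102.  -16.8  70.1  10.2] [0.48591689 0.25013031 0.17297246] [179.17915943 -32.36050197 109.95499775] 0.00853599582267336 [-0.  -0.6 -0.6]
axis [ 0.16918482 -0.50794658  0.84461042] tilt 32.36977989510357 az -71.57832128352506
foot pred [0.45597118 0.34003686 0.02347641]
scene foot/top pred [[345.1, 181.9], [327.8, 151.1]]
side foot/top pred [[216.4, 312.4], [216.7, 232.8]]
wrist foot/top pred [[251.9, 168.9], [252.2, 251.4]]
```

View pics/t4.png

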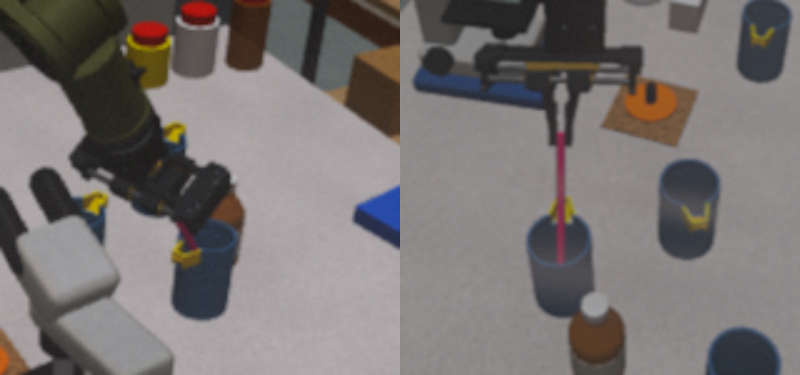

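View pics/t4c.png

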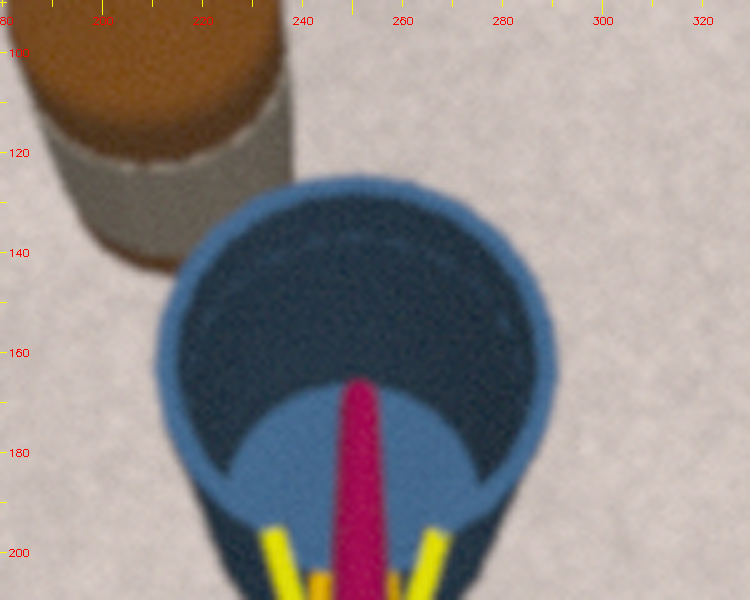

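```bash
python3 - <<'E'
from h import *;import pickle
o,a,b,w=pickle.load(open('t4.pkl','rb'));c=cam('wrist',o)
u=np.array([np.cos(np.radians(-71.5)),np.sin(np.radians(-71.5))])
p=onz(c,(251,125),.115)[:2]; print('centre from far rim',p+.038*u)
p=onz(c,(251,128.5),.115)[:2]; print('centre from far inner rim',p+.034*u)
l=onz(c,(211.3,161),.115)[:2];r=onz(c,(291.3,161),.115)[:2];print((l+r)/2,np.linalg.norm(l-r))
p=onz(c,(251,166),.006)[:2]; print('floor far',p+.034*u)
E
```

```text
centre from far rim [0.46172383 0.31556027]
centre from far inner rim [0.46170622 0.31582952]
[0.46247516 0.31656984] 0.07526033641109009
floor far [0.46238533 0.31710467]
```

step_arm(
  series=[
    {"ax":0,"ay":0,"az":0,"x":-0.001,"y":0.001,"z":-0.004,"claw":0},
    {"ax":0,"ay":0,"az":0,"x":-0.001,"y":0.001,"z":-0.008,"claw":0},
    {"ax":0,"ay":0,"az":0,"x":-0.001,"y":0.001,"z":-0.01,"claw":0},
    {"ax":0,"ay":0,"az":0,"x":-0.001,"y":0.001,"z":-0.01,"claw":0},
  ],
  squeeze=30,
)

```text
time_s: 17.9
tool_pos: [0.4839, 0.2513, 0.1619]
tool_rot: [179.3, -32.4, 109.9]
force: [0.1, 0.6, 0.2]
grip_width: 0.0088
```

step_arm(
  series=[
    {"ax":0,"ay":0,"az":0,"x":0,"y":0,"z":-0.001,"claw":0},
    {"ax":0,"ay":0,"az":0,"x":0,"y":0,"z":-0.002,"claw":0},
    {"ax":0,"ay":0,"az":0,"x":0,"y":0,"z":-0.002,"claw":0},
  ],
  squeeze=30,
)

```text
time_s: 18.2
tool_pos: [0.4842, 0.2514, 0.1603]
tool_rot: [179.2, -32.4, 110.0]
force: [-0.3, -0.8, -1.0]
grip_width: 0.009
```

step_arm(
  series=[
    {"ax":0,"ay":0,"az":0,"x":0,"y":0,"z":-0.001,"claw":0},
    {"ax":0,"ay":0,"az":0,"x":0,"y":0,"z":-0.002,"claw":0},
    {"ax":0,"ay":0,"az":0,"x":0,"y":0,"z":-0.002,"claw":0},
  ],
  squeeze=30,
)

```text
time_s: 18.5
tool_pos: [0.4841, 0.2515, 0.1582]
tool_rot: [179.2, -32.4, 110.0]
force: [-0.2, 0.5, -0.5]
grip_width: 0.0089
```

step_arm(
  series=[
    {"ax":0,"ay":0,"az":0,"x":0,"y":0,"z":-0.001,"claw":0},
    {"ax":0,"ay":0,"az":0,"x":0,"y":0,"z":-0.0015,"claw":0},
    {"ax":0,"ay":0,"az":0,"x":0,"y":0,"z":-0.0015,"claw":0},
  ],
  squeeze=30,
)

```text
time_s: 18.8
tool_pos: [0.4843, 0.2514, 0.1569]
tool_rot: [179.2, -32.4, 110.0]
force: [-0.4, -0.5, 0.3]
grip_width: 0.0088
```

```bash
python3 look.py t5; python3 - <<'E'
from h import *;import pickle
o,a,b,w=pickle.load(open('t5.pkl','rb'))
x=cv2.resize(w[100:220,190:320,::-1],(400,370),interpolation=cv2.INTER_CUBIC);y=cv2.resize(a[120:210,300:390,::-1],(370,370),interpolation=cv2.INTER_CUBIC)
cv2.imwrite('pics/t5c.png',np.hstack([x,y]))
E
```

```text
18.8 [ 41.2  20.5 -58.3 103.1 -16.2  68.3  10.4] [0.48430219 0.25143287 0.15691672] [179.23518572 -32.37671771 109.95418444] 0.008768313410224523 [-0.4 -0.5  0.3]
axis [ 0.1701807  -0.50784678  0.84447035] tilt 32.38476744423419 az -71.4738728163275
foot pred [0.45418021 0.34132175 0.00744547]
scene foot/top pred [[344.6, 185.2], [327.4, 155.1]]
side foot/top pred [[217.2, 316.4], [217.5, 237.7]]
wrist foot/top pred [[251.9, 168.9], [252.2, 251.4]]
```

View pics/t5c.png

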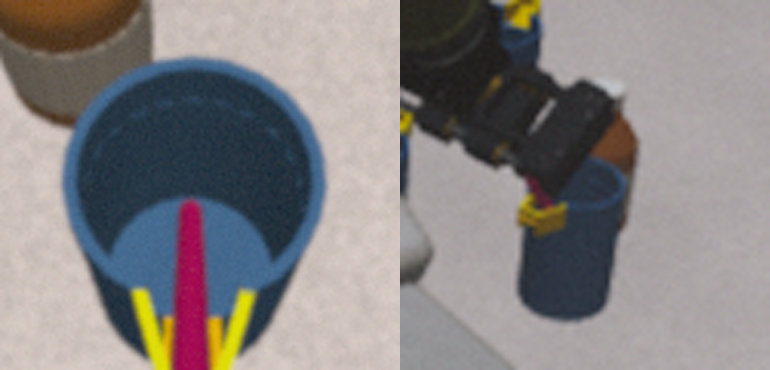

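step_arm(
  series=[
    {"ax":0,"ay":0,"az":0,"x":0,"y":0,"z":-0.001,"claw":0},
    {"ax":0,"ay":0,"az":0,"x":0,"y":0,"z":-0.0015,"claw":0},
    {"ax":0,"ay":0,"az":0,"x":0,"y":0,"z":-0.0015,"claw":0},
  ],
  squeeze=30,
)

```text
time_s: 19.25
tool_pos: [0.4848, 0.2513, 0.1557]
tool_rot: [179.2, -32.4, 109.9]
force: [1.6, -2.1, 4.2]
grip_width: 0.0088
```

Firm but light contact with the floor (about 4 N). I'll open slowly.

step_arm(
  series=[
    {"ax":0,"ay":0,"az":0,"x":0,"y":0,"z":0.0005,"claw":11},
    {"ax":0,"ay":0,"az":0,"x":0,"y":0,"z":0.0005,"claw":12},
    {"ax":0,"ay":0,"az":0,"x":0,"y":0,"z":0.0005,"claw":13},
    {"ax":0,"ay":0,"az":0,"x":0,"y":0,"z":0.0005,"claw":14},
    {"ax":0,"ay":0,"az":0,"x":0,"y":0,"z":0.0005,"claw":16},
    {"ax":0,"ay":0,"az":0,"x":0,"y":0,"z":0.0005,"claw":18},
  ],
  squeeze=5,
)

```text
time_s: 19.85
tool_pos: [0.4841, 0.2515, 0.1558]
tool_rot: [179.3, -32.4, 110.0]
force: [0.1, 0.4, 1.1]
grip_width: 0.0143
```

```bash
python3 look.py t6; python3 - <<'E'
from h import *;import pickle
o,a,b,w=pickle.load(open('t6.pkl','rb'))
x=cv2.resize(w[130:270,190:320,::-1],(344,370),interpolation=cv2.INTER_CUBIC);y=cv2.resize(b[220:330,170:280,::-1],(370,370),interpolation=cv2.INTER_CUBIC)
cv2.imwrite('pics/t6c.png',np.hstack([x,y]))
E
```

```text
19.85 [ 41.1  20.5 -58.2 103.2 -16.2  68.2  10.4] [0.48405796 0.25149247 0.15575701] [179.25415178 -32.37504206 109.96353439] 0.014331075668873424 [0.1 0.4 1.1]
axis [ 0.17056704 -0.50768498  0.84448969] tilt 32.382698049299464 az -71.4291838151222
foot pred [0.45386759 0.34135271 0.00628234]
scene foot/top pred [[344.5, 185.4], [327.4, 155.4]]
side foot/top pred [[217.4, 316.6], [217.6, 238.0]]
wrist foot/top pred [[251.9, 168.9], [252.2, 251.4]]
```

View pics/t6c.png

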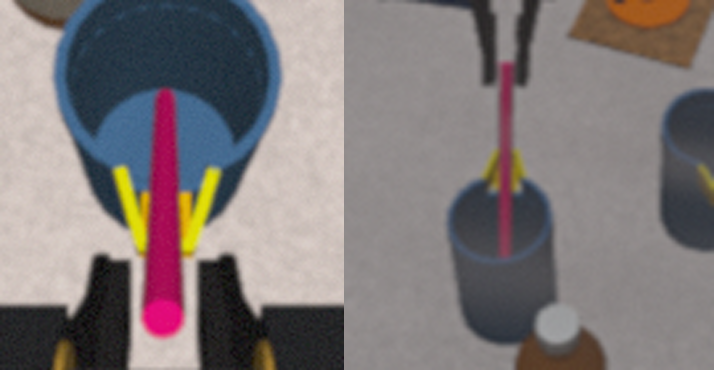

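The rod is released and leaning between the cheeks. I'll open wider and withdraw along its axis.

step_arm(
  series=[
    {"ax":0,"ay":0,"az":0,"x":0,"y":0,"z":0,"claw":30},
    {"ax":0,"ay":0,"az":0,"x":0,"y":0,"z":0,"claw":35},
    {"ax":0,"ay":0,"az":0,"x":0,"y":0,"z":0,"claw":35},
    {"ax":0,"ay":0,"az":0,"x":0.001,"y":-0.005,"z":0.009,"claw":35},
    {"ax":0,"ay":0,"az":0,"x":0.004,"y":-0.013,"z":0.022,"claw":35},
    {"ax":0,"ay":0,"az":0,"x":0.009,"y":-0.025,"z":0.042,"claw":35},
    {"ax":0,"ay":0,"az":0,"x":0.014,"y":-0.041,"z":0.068,"claw":35},
    {"ax":0,"ay":0,"az":0,"x":0.02,"y":-0.061,"z":0.101,"claw":35},
    {"ax":0,"ay":0,"az":0,"x":0.024,"y":-0.071,"z":0.14,"claw":35},
    {"ax":0,"ay":0,"az":0,"x":0.024,"y":-0.071,"z":0.17,"claw":35},
    {"ax":0,"ay":0,"az":0,"x":0.024,"y":-0.071,"z":0.17,"claw":35},
  ],
)

```text
time_s: 21.1
tool_pos: [0.5104, 0.1807, 0.3306]
tool_rot: [178.8, -32.3, 110.2]
force: [-0.1, -0.0, 0.2]
grip_width: 0.0303
```

```bash
python3 look.py t7; python3 - <<'E'
from h import *;import pickle
o,a,b,w=pickle.load(open('t7.pkl','rb'))
crop(a,300,100,380,210,5,'t7a.png'); crop(b,170,200,300,330,5,'t7b.png')
cv2.imwrite('pics/t7s.png',cv2.resize(a[:,:,::-1],(800,600)))
E
```

```text
21.1 [ 48.1  15.  -58.7  86.8 -19.2  89.9  10.4] [0.51040989 0.18066672 0.33059947] [178.7509034  -32.26127024 110.15702712] 0.03030647069731948 [-0.1 -0.   0.2]
axis [ 0.16343013 -0.50848049  0.8454219 ] tilt 32.282833102577754 az -72.1821357161347
foot pred [0.48148276 0.27066777 0.1809598 ]
scene foot/top pred [[336.0, 152.1], [315.2, 113.4]]
side foot/top pred [[214.6, 250.4], [215.3, 163.6]]
wrist foot/top pred [[251.9, 168.9], [252.2, 251.4]]
```

View pics/t7a.png

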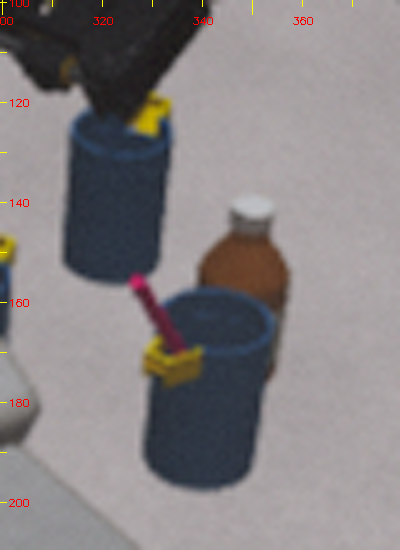

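View pics/t7b.png

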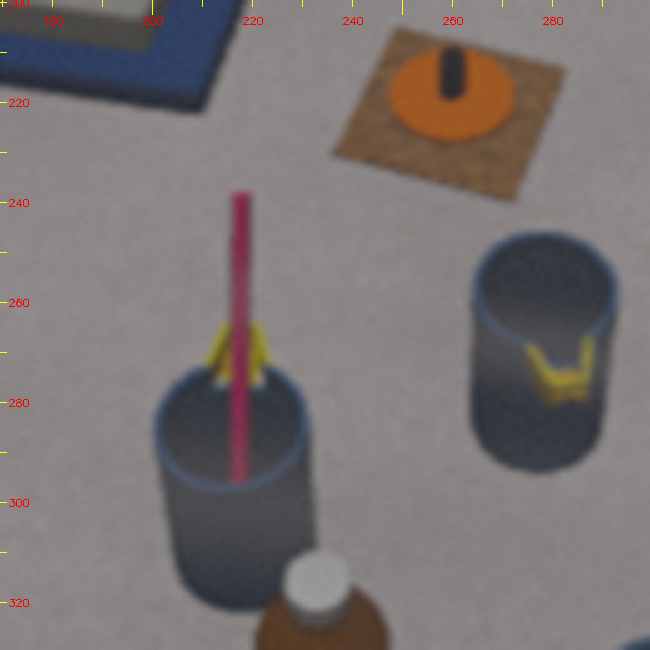

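View pics/t7w.png

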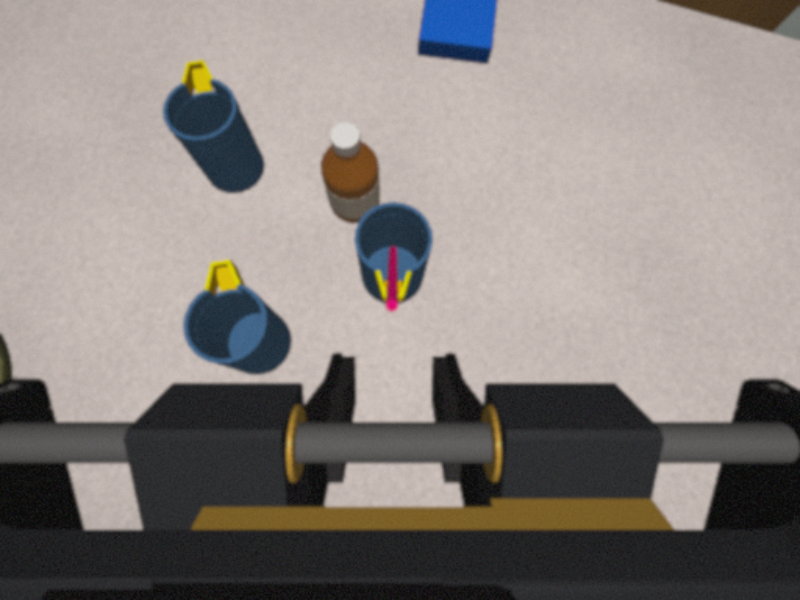

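View pics/t7s.png

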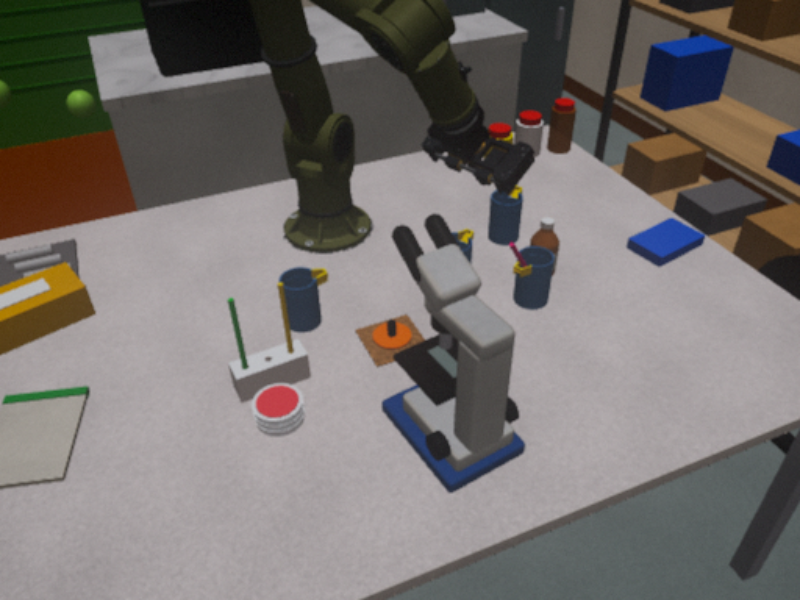

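Everything is in place: the rod leans in the spout (top at (218,238) in the side view, as predicted at release), the cover is centred on the mat, and the arm is clear.

```bash
python3 -c "
from cell import workorder,status
print(status.get_obs()['time_s']); print(workorder.sign_off())"
```

```text
21.25
the job is handed in; nothing more can be done
None
```

I finished the job and handed it in at 21.3 s of the 58 s allowed. The simulator gave no verdict.

**Cover:** I lifted it off the beaker by its knob and set it down knob up. It sits at the centre of the cork mat, within about 1 mm of where I aimed.

**Rod:** I drew the pink rod straight up out of the rack's middle hole and tilted it about 32°. I lowered it along its own line into the beaker until it pressed lightly on the floor (about 4 N), then released it slowly. After I backed the arm away, it was still leaning in the yellow spout between the cheeks.

**Last checks:**
- The beaker, bottle, dishes, microscope and the other two rods look unmoved in the final scene picture.
- The arm is touching nothing.

**Small disagreements:**
- The rod touched the beaker floor about 2 mm lower than calculated, which is within the calibration error.
- I couldn't see directly that the rod touches the sill. The final pictures fit with it, since its top stayed where predicted.

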